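# Empty the freshener shaker into the steel cup

### The job

The clay freshener balls left in the glass shaker are spent, and they are too big for the holes in its cap. Unscrew the perforated cap while the shaker stands on the shelf and lay it flat on the bare shelf, tip all the balls out of the wide mouth into the empty steel cup, then set the empty shaker gently back on the shelf, upright. Leave the cup standing and the other things where they are.

Things in the scene. Friction and masses are not known exactly. Their poses are not given: they have to be found in the camera images.
- shaker: Clear pressed-glass shaker, 120 mm tall to its rim without the cap, 0.24 to 0.43 kg, standing loose on the shelf. Octagonal body, 60 mm across its flats, up to 96 mm; above it a round neck 53 mm across (60 mm over its threads). Origin: centre of the underside; z up its axis; +x and every 45 deg from it are normals of flat sides. Its silicone foot grips the shelf, but it may creep round a few degrees.
- shaker_mouth (a point): Centre of the shaker's mouth, on its axis, in the plane of the glass rim (120 mm above the underside). One straight round bore, 48 mm wide, runs from the 7 mm thick base to the mouth, with no shoulder inside: the balls roll out once the shaker is tipped past level (110 to 120 deg from upright).
- cap: Round stainless steel screw cap, 68 mm across, 26 mm high, 60 g, its slightly domed top perforated with 5 mm holes. Origin: centre of the skirt's lower edge, z up through the top; when on the shaker it lies 100 mm above the shaker's underside (cap top at 126 mm). Quick thread with three lugs, loose, ordinary hand: unscrewed counter-clockwise seen from above.
- cap_top (a point): Centre of the cap's top, 26 mm above its origin. The cap's yaw starts 4 to 24 deg clockwise of the shaker's. It lifts straight off once it is 42 to 72 deg counter-clockwise of the shaker's, near where it meets a stop: about 70 deg of turning, one grasp. It does not climb while turned. Before that its lugs hold: lifting takes the shaker along.
- ball0_center (a point): Centre of one of the five terracotta-coloured smooth fired-clay balls, 21 mm across, 11 g, at first in the bottom of the shaker.
- ball1_center (a point): Centre of one of the five terracotta-coloured smooth fired-clay balls, 21 mm across, 11 g, at first in the bottom of the shaker.
- ball2_center (a point): Centre of one of the five terracotta-coloured smooth fired-clay balls, 21 mm across, 11 g, at first in the bottom of the shaker.
- ball3_center (a point): Centre of one of the five terracotta-coloured smooth fired-clay balls, 21 mm across, 11 g, at first in the bottom of the shaker.
- ball4_center (a point): Centre of one of the five terracotta-coloured smooth fired-clay balls, 21 mm across, 11 g, at first in the bottom of the shaker.
- cup: Empty round stainless steel cup, 90 mm high, rim 94 mm across outside (88 mm inside), tapering a little to the foot, 0.18 kg, standing loose on the shelf. Origin: centre of the underside, z up.
- cup_rim (a point): Centre of the cup's mouth at rim height (90 mm).
- tub: Bystander: white press-button dispenser tub with a grey flip lid, 105 x 85 x 125 mm. Origin: centre of the underside.
- peg_jar: Bystander: glass jar of wooden pegs, 90 mm across, 122 mm high. Origin: centre of the underside.
- bottle: Bystander: closed white bottle, 68 mm across, 190 mm high. Origin: centre of the underside.
- scraper: Bystander: scraper with yellow silicone blade and wooden handle, lying flat, 205 mm long, 56 mm wide, 14 mm thick. Origin: near its middle on the shelf, blade to its +x, handle to its -x.

How it is judged:
On the way, in this order (a step that is already met when the one before it is completed fails the run):
1. the cap is unscrewed and lifted clear of the standing shaker, the balls still in it (distance between cap and shaker above 0.13 m and angle between shaker's own z axis and vertical below 0.25 rad and height (world z) of shaker below 0.01 m and horizontal distance between each of ball0_center, ball1_center, ball2_center, ball3_center, ball4_center and shaker below 0.03 m), for 0.1 s.
2. all five balls are in the cup (horizontal distance between each of ball0_center, ball1_center, ball2_center, ball3_center, ball4_center and cup below 0.045 m and z of ball0_center in the frame of cup between 0 and 0.085 m and z of ball1_center in the frame of cup between 0 and 0.085 m and z of ball2_center in the frame of cup between 0 and 0.085 m and z of ball3_center in the frame of cup between 0 and 0.085 m and z of ball4_center in the frame of cup between 0 and 0.085 m), for 0.2 s.
At the end, for the whole second after the job is handed in: All five balls lie in the cup, which stands upright on the shelf (within 6 deg); the empty shaker stands upright on the shelf (within 6 deg, underside within 6 mm of it), at rest and released; the cap lies flat on the shelf (within 7 deg, either way up), at rest (all of step 2 and angle between each of cup, shaker's own z axis and vertical below 0.1 rad and height (world z) of each of cup, shaker below 0.006 m and linear speed of each of shaker, cap below 0.02 m/s and (angle between cap's own z axis and vertical below 0.12 rad or angle between cap's own z axis and vertical above 3.02 rad) and height (world z) of cap below 0.032 m); the robot touches nothing.
It fails at once if a bystander (tub, peg jar, bottle, scraper) is moved more than 30 mm (distance of any of tub, peg_jar, bottle, scraper from where it was at the start of the episode above 0.03 m).
It fails at once if the glass shaker is dropped or banged on the shelf (faster than 0.5 m/s within 20 mm of it) (height (world z) of shaker below 0.02 m and linear speed of shaker above 0.5 m/s).
It also fails if it takes over 69 s, if anything falls off the work surface, if the arm or the gripper's body presses on something with over 40 N, if the wrist force passes 120 N, or if a joint passes its speed limit or range.

### The arm

A 6-joint arm with a two-finger parallel gripper is mounted at the origin on the work surface. World frame = base frame: x ahead of the robot, y to its left, z up, the work surface at z = 0. Lengths are in m, angles in rad, forces in N, time in s.
With the tool pointing down it reaches from about 0.375 to 0.975 m from the base axis. Payload 3.8 kg.
Tool frame: the origin (TCP) lies at the very end of the fingers, on their centre line; the grasp point (between the pads) lies 19 mm behind it; x points along the fingers, y is the direction in which the jaws open and shut, and the axes are right-handed (so a half turn about x gives the same grasp; the last joint's range is limited). The gripper opens to 88 mm and grips with 3 to 60 N. Pads are 18 mm wide; open, the fingers measure 123 mm over their backs; the gripper's body (75 mm by 187 mm) begins 45 mm behind the grasp point.
Start: joints at [-1.195, 0.264, 1.604, -0, 1.274, -0.037], TCP at [0.271, -0.618, 0.239] pointing down, gripper open.
Joint ranges: [-2.63, 2.63], [-0.94, 2.18], [0.31, 2.57], [-1.31, 4.45], [0, 2.66], [-2.55, 2.55]. Speed limits (rad/s): [2.57, 2.57, 3.14, 3.14, 3.14, 3.14].

### API

Orientations are given as a 3x3 rotation matrix whose columns are the frame's x, y, z axes.
In Python, from station import manip gives the robot as it stands. The module is installed in compiled form; this text tells all that it offers.
- The arm moves only by the tool move_arm, never from a script. Its argument "series" is a list of rows, each a list of 6 numbers: the shift along the tool's x, y, z in units of 100 mm (1.0 is 100 mm), then the turn, a rotation vector about the tool's x, y, z in units of 45 degrees (1.0 is 45 degrees). In form: [[tx, ty, tz, ax, ay, az], ...]. A call has 1 to 12 rows; each row is the pose to reach, as a shift and turn from the pose commanded when the call began, along the tool's axes at that moment; what a row does not reach only later rows make up. A row lasts 1/12 s, in which the tool goes at most 41.7 mm and 7.16 degrees, less where a joint would pass 70% of its speed; a pose out of reach is approached as far as the arm can. A call with a number of a shift or a turn outside -1 to 1 is refused whole. A call with a gripper value outside its range is refused whole. "fingers" is the closure, from -1 (fully open) to 1 (shut), so that 0 is half open, set as the call begins (left out, the last holds). The fingers move at their own pace and stop on an object; "grip_force" is the grip in N (left out, the last holds). Time passes only in rows, so rows that repeat a pose let the fingers close. It gives the time, the measured TCP pose, the force and the opening at its end, in the units of the state.
- manip.sense(): the state, without advancing time (a new reading comes with each control period).
- manip.snapshot(name): name is "scene" or "top" or "wrist"; returns the picture (400x640x3 uint8, red, green, blue); there is no depth.
- manip.camera_model(name): a dict with "K" (3x3 intrinsics, pixels), "R" (3x3) and "t" (3): a world point X has camera coordinates R X + t. Camera axes: x right, y down, z forward; pixel columns grow to the right and rows downward; lengths in m; the calibration is good to about 2 mm. The wrist camera is an equidistant fisheye: a pixel r from the principal point sees the ray r / f radians off the axis. A picture is of the moment at which its call begins: read the wrist's pose just before it. camera_model takes no time and is no camera call; for the wrist camera it gives the pose at the moment of the call.
- manip.sign_off(): hands the job in, once; it reports no verdict.
The state is a dict: "clock": time; "joints": joint angles; "joint_velocities": joint speeds; "joint_efforts": joint torques, N m; "ee_pos": TCP position; "tool_rot": TCP orientation; "wrist_force": force on the tool from outside, world axes, zero at the start; "ft_torque": the same for the moment, N m; "opening": finger opening in m.
Only numpy, scipy, OpenCV 4.12 (cv2) and the standard library are available. Lean on these libraries where they do the work, as an engineer would, in place of code of your own. Each camera call takes 0.05 s, during which the arm holds its last target.

## Working session

There is one attempt and no reset: what is moved stays moved. The work goes in short steps, Python scripts to look and compute and a tool call to move; the robot and the scene stay as the last step left them, time stands still between calls to the robot, and variables do not carry over. Pictures are saved under pics/ and viewed, and the job is handed in when it is done.

Besides the shell and the picture viewer there is one more tool, called after "Call:" by a JSON object that holds its "op" and its "data". move_arm: Moves the arm, as the interface text tells. Shifts and turns lie within -1 to 1; 1 stands for 100 mm of shift or 45 degrees of turn. Its arguments: {"type":"object","properties":{"series":{"type":"array","items":{"type":"array","items":{"type":"number"}}},"fingers":{"type":"number"},"grip_force":{"type":"number"}},"required":["series"]}

```bash
mkdir -p pics; ls; python3 - <<'E'
from station import manip
import cv2,numpy as np
s=manip.sense();print(s)
for n in ["scene","top","wrist"]:
    m=manip.camera_model(n);print(n,m)
    cv2.imwrite(f"pics/{n}0.png",manip.snapshot(n)[:,:,::-1])
E
```

```text
pics
{'clock': 0.0, 'joints': array([-1.19490546e+00,  2.64723925e-01,  1.60533488e+00,  2.03358873e-05,
        1.27367787e+00, -3.68855017e-02]), 'joint_velocities': array([ 0.00100314, -0.00047741, -0.00084313, -0.00123088, -0.001064  ,
        0.00012   ]), 'joint_efforts': array([-1.39339973e-04, -5.02109098e+01, -3.56872594e+01,  7.29588582e-02,
        2.93218007e-02, -1.81404848e-04]), 'ee_pos': array([ 0.27054022, -0.61766254,  0.23742881]), 'tool_rot': array([[-7.68984088e-04,  4.01147757e-01, -9.16013038e-01],
       [ 2.00146151e-03, -9.16010857e-01, -4.01148482e-01],
       [-9.99997701e-01, -2.14184164e-03, -9.84840204e-05]]), 'wrist_force': array([-0.29224702, -0.02249174,  0.11600498]), 'ft_torque': array([-0.01962234,  0.04504645, -0.00096366]), 'opening': 0.08787926044343719}
scene {'K': array([[510.70770133,   0.        , 322.95571556],
       [  0.        , 510.70770133, 204.18793672],
       [  0.        ,   0.        ,   1.        ]]), 'R': array([[ 0.65533637,  0.755223  , -0.01313258],
       [ 0.55467412, -0.49296837, -0.67031247],
       [-0.51270934,  0.43199584, -0.74196275]]), 't': array([-0.36145562, -0.29518473,  1.78239844])}
top {'K': array([[452.44043482,   0.        , 315.38066014],
       [  0.        , 452.44043482, 192.2864895 ],
       [  0.        ,   0.        ,   1.        ]]), 'R': array([[ 0.01480258, -0.99983996,  0.01004666],
       [-0.99651202, -0.01557709, -0.08198258],
       [ 0.08212595, -0.00879806, -0.99658312]]), 't': array([-0.05289308,  0.62877141,  1.17127421])}
wrist {'K': array([[309.70691629,   0.        , 320.24134715],
       [  0.        , 309.70691629, 197.61598441],
       [  0.        ,   0.        ,   1.        ]]), 'R': array([[ 0.40152769, -0.91584325, -0.00258066],
       [-0.86789309, -0.38140199,  0.31826736],
       [-0.29246728, -0.12555342, -0.94799748]]), 't': array([-0.67349759, -0.04445506,  0.39197662])}
```

View pics/scene0.png

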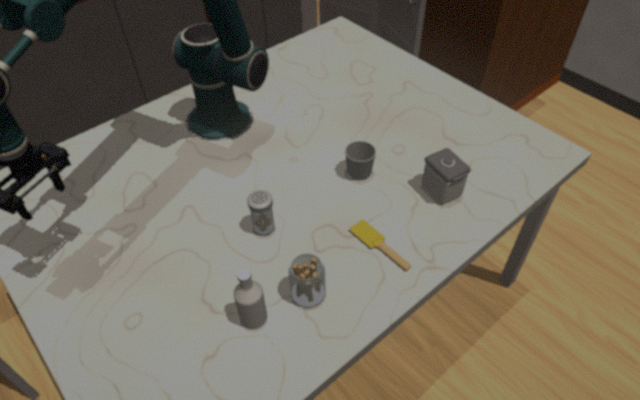

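View pics/top0.png

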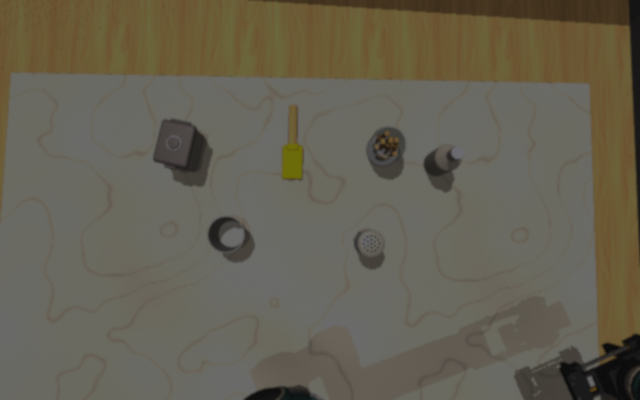

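View pics/wrist0.png

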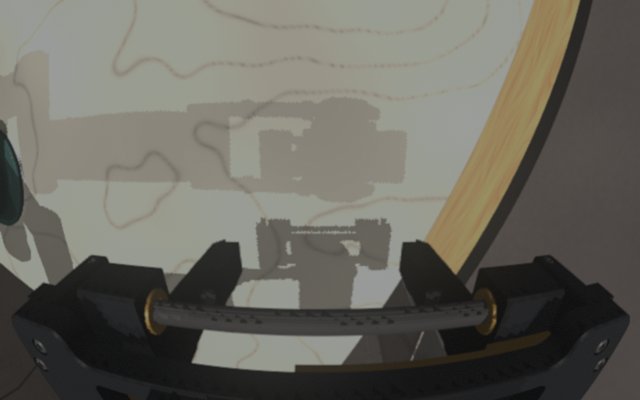

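The scene view shows the shaker cap at about (260,197) and the cup at (360,158). In the top view the cap is at (370,242) and the cup rim at (228,234). The bystanders are farther away from the robot. I'll zoom in and measure.

```bash
cat > h.py <<'E'
import numpy as np,cv2
from station import manip
def ray(n,px,m=None):
    m=m or manip.camera_model(n);K,R,t=m["K"],m["R"],m["t"]
    c=-R.T@t
    x=np.array([(px[0]-K[0,2])/K[0,0],(px[1]-K[1,2])/K[1,1]])
    if n=="wrist":
        r=np.linalg.norm(x); d=np.r_[x/r*np.sin(r),np.cos(r)] if r>1e-9 else np.array([0,0,1.])
    else: d=np.r_[x,1]
    return c,R.T@d
def plane(n,px,z,m=None):
    c,d=ray(n,px,m);return c+d*(z-c[2])/d[2]
def tri(rs):
    A=0;b=0
    for c,d in rs:
        d=d/np.linalg.norm(d);P=np.eye(3)-np.outer(d,d);A=A+P;b=b+P@c
    return np.linalg.solve(A,b)
def proj(n,X,m=None):
    m=m or manip.camera_model(n);x=m["R"]@X+m["t"]
    if n=="wrist":
        th=np.arctan2(np.hypot(x[0],x[1]),x[2]);u=x[:2]/np.hypot(x[0],x[1])*th
    else:u=x[:2]/x[2]
    return m["K"][:2,:2]@u+m["K"][:2,2]
E
python3 - <<'E'
import cv2
from h import *
t=cv2.imread("pics/top0.png");s=cv2.imread("pics/scene0.png")
f=lambda im,x,y,w,h:cv2.convertScaleAbs(cv2.resize(im[y:y+h,x:x+w],(400,int(400*h/w)),interpolation=cv2.INTER_CUBIC),alpha=1.8)
a=f(t,340,215,60,60);b=f(t,200,205,60,60)
c=f(s,230,180,60,60);d=f(s,330,130,60,60)
import numpy as np
cv2.imwrite("pics/crop1.png",cv2.resize(np.vstack([np.hstack([a,b]),np.hstack([c,d])]),(600,600)))
for px,z in [((370,242),.126),((228,234),.09)]:print(plane("top",px,z))
for px,z in [((260,197),.126),((360,152),.09)]:print(plane("scene",px,z))
for nm,p in dict(tub=(180,142),jar=(386,146),bottle=(455,153),scr=(292,160)).items(): print(nm,plane("top",p,.1 if nm!="scr" else 0))
E
```

```text
[ 0.50332061 -0.17562067  0.126     ]
[0.51701642 0.17248716 0.09      ]
[ 0.49683545 -0.17227163  0.126     ]
[0.51756695 0.17772365 0.09      ]
tub [0.74414362 0.29733055 0.1       ]
jar [ 0.74262571 -0.21801297  0.1       ]
bottle [ 0.72774771 -0.39137641  0.1       ]
scr [0.71872803 0.02131762 0.        ]
```

View pics/crop1.png

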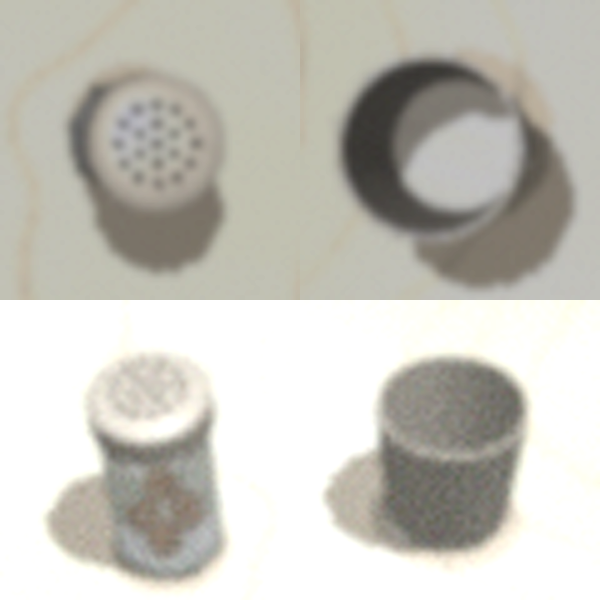

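```bash
python3 - <<'E'
from h import *
print(tri([ray("top",(371.4,243.6)),ray("scene",(259.8,197.4))]),plane("top",(371.4,243.6),.126),plane("scene",(259.8,197.4),.126))
print(tri([ray("top",(226.8,234.7)),ray("scene",(360.4,151.2))]),plane("top",(226.8,234.7),.09),plane("scene",(360.4,151.2),.09))
s=manip.sense();R=s["tool_rot"]
print((R.T@(np.array([.4985,-.1765,.2])-s["ee_pos"]))/.1)
E
```

```text
[ 0.50065242 -0.17705883  0.13100662] [ 0.4995424  -0.17901086  0.126     ] [ 0.49765817 -0.17353237  0.126     ]
[0.51674724 0.17676138 0.09280965] [0.5152441  0.17540513 0.09      ] [0.51579267 0.18107582 0.09      ]
[ 0.38227296 -3.12711767 -3.85812379]
```

Call:
{"op": "move_arm", "data": {"series": [[0.1, -0.78, -0.965, 0, 0, 0], [0.1, -0.78, -0.965, 0, 0, 0], [0.1, -0.78, -0.965, 0, 0, 0], [0.1, -0.78, -0.965, 0, 0, 0]], "fingers": -1, "grip_force": 25}}

```text
clock: 0.48
ee_pos: [0.3299, -0.5017, 0.227]
tool_rot: [[-0.0, 0.404, -0.915], [0.006, -0.915, -0.404], [-1.0, -0.006, -0.002]]
wrist_force: [-0.4, 0.6, 0.3]
opening: 0.0882
```

```bash
cat > log.py <<'E'
from h import *
import json
s=manip.sense()
json.dump({k:np.asarray(v).tolist() for k,v in s.items()},open("st.jsonl","a"));open("st.jsonl","a").write("\n")
print(round(s["clock"],2),s["joints"].round(3),s["ee_pos"].round(4),s["wrist_force"].round(1),s["ft_torque"].round(2),s["opening"].round(4));print(s["tool_rot"].round(3))
E
python3 log.py
```

```text
Traceback (most recent call last):
  File "log.py", line 5, in <module>
    print(round(s["clock"],2),s["joints"].round(3),s["ee_pos"].round(4),s["wrist_force"].round(1),s["ft_torque"].round(2),s["opening"].round(4));print(s["tool_rot"].round(3))
                                                                                                                          ^^^^^^^^^^^^^^^^^^
AttributeError: 'float' object has no attribute 'round'
```

Call:
{"op": "move_arm", "data": {"series": [[0.1, -0.78, -0.965, 0, 0.5, 0], [0.1, -0.78, -0.965, 0, 0.5, 0], [0.1, -0.78, -0.965, 0, 0.5, 0], [0.1, -0.78, -0.965, 0, 0.5, 0]]}}

```text
clock: 0.82
ee_pos: [0.3838, -0.3912, 0.2152]
tool_rot: [[0.351, 0.403, -0.845], [0.164, -0.915, -0.368], [-0.922, -0.009, -0.388]]
wrist_force: [-1.0, 1.0, -1.2]
opening: 0.0885
```

```bash
sed -i 's/s\["opening"\].round(4)/round(float(s["opening"]),4)/' log.py; python3 log.py
```

```text
0.82 [-1.085  0.007  1.989  0.436  1.162 -0.106] [ 0.3838 -0.3912  0.2152] [-1.   1.  -1.2] [-0.05  0.21  0.04] 0.0885
[[ 0.351  0.403 -0.845]
 [ 0.164 -0.915 -0.368]
 [-0.922 -0.009 -0.388]]
```

```bash
cat >> h.py <<'E'
from scipy.spatial.transform import Rotation as Ro
def delta(p,R,base=None):
    s=manip.sense() if base is None else base
    R0=s["tool_rot"]; U,_,V=np.linalg.svd(R0);R0=U@V
    return np.r_[R0.T@(np.asarray(p)-s["ee_pos"])/.1, Ro.from_matrix(R0.T@R).as_rotvec()/(np.pi/4)]
def down(yaw):
    x=np.array([0,0,-1.]);y=np.array([np.cos(yaw),np.sin(yaw),0]);return np.c_[x,y,np.cross(x,y)]
def horiz(heading,pitch,roll=0):
    # tool x along heading (deg), pitched down by pitch deg, jaws horizontal, then roll about x (deg)
    h,p=np.radians([heading,pitch])
    x=np.array([np.cos(h)*np.cos(p),np.sin(h)*np.cos(p),-np.sin(p)])
    y=np.array([-np.sin(h),np.cos(h),0]);R=np.c_[x,y,np.cross(x,y)]
    return R@Ro.from_rotvec([np.radians(roll),0,0]).as_matrix()
E
python3 - <<'E'
from h import *
print(delta([.499,-.1765,.2],down(-1.16)).round(3))
E
```

```text
[ 0.897 -1.499 -1.705  0.003 -0.507  0.012]
```

Call:
{"op": "move_arm", "data": {"series": [[0.45, -0.75, -0.85, 0, -0.5, 0.01], [0.45, -0.75, -0.85, 0, -0.5, 0.01], [0.45, -0.75, -0.85, 0, -0.5, 0.01], [0.45, -0.75, -0.85, 0, -0.5, 0.01]]}}

```text
clock: 1.15
ee_pos: [0.4444, -0.2892, 0.2107]
tool_rot: [[0.002, 0.4, -0.916], [-0.011, -0.916, -0.4], [-1.0, 0.011, 0.003]]
wrist_force: [-0.4, 0.1, 0.2]
opening: 0.0884
```

```bash
python3 log.py;python3 - <<'E'
from h import *
print(delta([.499,-.1765,.2],down(-1.16)).round(3))
E
```

```text
1.15 [-0.619  0.005  1.949 -0.009  1.18   0.544] [ 0.4444 -0.2892  0.2107] [-0.4  0.1  0.2] [ 0.01  0.03 -0.01] 0.0884
[[ 0.002  0.4   -0.916]
 [-0.011 -0.916 -0.4  ]
 [-1.     0.011  0.003]]
[ 0.096 -0.815 -0.951  0.001  0.004 -0.013]
```

Call:
{"op": "move_arm", "data": {"series": [[0.1, -0.81, -0.95, 0, 0, 0], [0.1, -0.81, -0.95, 0, 0, 0], [0.1, -0.81, -0.95, 0, 0, 0], [0.1, -0.81, -0.95, 0, 0, 0]]}}

```text
clock: 1.48
ee_pos: [0.4997, -0.1734, 0.1985]
tool_rot: [[0.003, 0.405, -0.914], [-0.005, -0.914, -0.405], [-1.0, 0.006, -0.001]]
wrist_force: [-0.2, -1.2, 0.3]
opening: 0.0881
```

```bash
python3 log.py;python3 - <<'E'
from h import *
m=manip.camera_model("wrist");im=manip.snapshot("wrist")
print(proj("wrist",np.array([.499,-.1765,.126]),m))
cv2.imwrite("pics/w1.png",cv2.convertScaleAbs(im[:,:,::-1],alpha=1.6))
np.savez("w1.npz",im=im,**m)
E
```

```text
1.48 [-0.379  0.014  1.963 -0.003  1.16   0.776] [ 0.4997 -0.1734  0.1985] [-0.2 -1.2  0.3] [-0.01  0.02  0.02] 0.0881
[[ 0.003  0.405 -0.914]
 [-0.005 -0.914 -0.405]
 [-1.     0.006 -0.001]]
[323.471861   211.79171471]
```

View pics/w1.png

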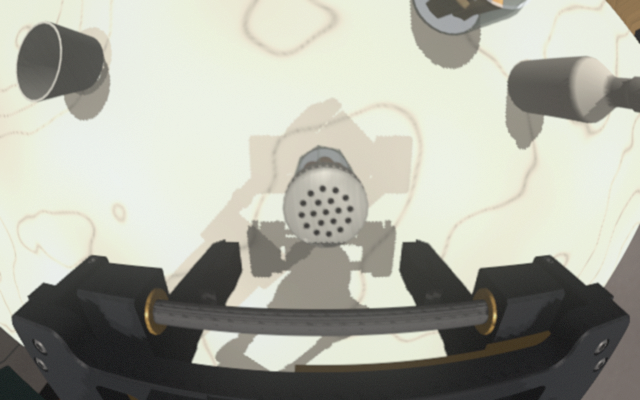

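The wrist view shows the cap's hole pattern centred near (327,211), a glass foot corner at (322,148), and the cup rim at upper left (45,62).

```bash
python3 - <<'E'
from h import *
d=np.load("w1.npz");m={k:d[k] for k in "KRt"}
im=d["im"];g=cv2.cvtColor(im,cv2.COLOR_RGB2GRAY)
roi=(g[185:240,285:370]);_,mk=cv2.threshold(roi,60,255,cv2.THRESH_BINARY_INV)
n,l,st,c=cv2.connectedComponentsWithStats(mk)
sel=[i for i in range(1,n) if 8<st[i,4]<80];p=c[sel]+[285,185];print(len(sel),p.round(0).tolist())
q=np.array([plane("wrist",x,.126,m)[:2] for x in p]);print(q.mean(0),(q.max(0)+q.min(0))/2)
print(plane("wrist",(327,211),.126,m), plane("wrist",(45,62),.09,m))
cv2.imwrite("pics/w1c.png",cv2.resize(cv2.convertScaleAbs(im[130:250,270:390,::-1],alpha=2),(600,600),interpolation=cv2.INTER_CUBIC))
E
```

```text
19 [[322.0, 188.0], [335.0, 190.0], [310.0, 193.0], [345.0, 198.0], [330.0, 200.0], [303.0, 203.0], [318.0, 202.0], [338.0, 210.0], [350.0, 208.0], [325.0, 212.0], [313.0, 213.0], [301.0, 214.0], [348.0, 220.0], [333.0, 220.0], [320.0, 222.0], [306.0, 225.0], [340.0, 229.0], [316.0, 232.0], [328.0, 233.0]]
[ 0.49974291 -0.17780212] [ 0.49977045 -0.17784549]
[ 0.50066431 -0.1786833   0.126     ] [0.51867645 0.16134666 0.09      ]
```

View pics/w1c.png

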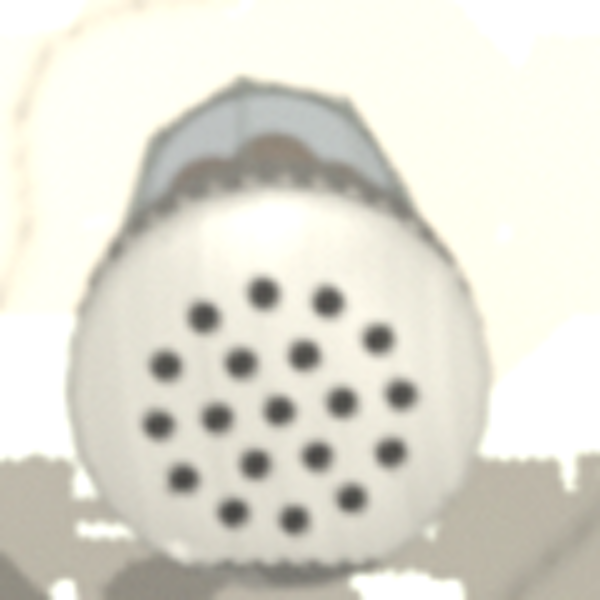

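```bash
python3 - <<'E'
from h import *
d=np.load("w1.npz");m={k:d[k] for k in "KRt"}
V=[plane("wrist",(270+x/5,130+y/5),0.0,m)[:2] for x,y in [(153,135),(243,80),(345,101),(408,205)]]
c=np.array([.4997,-.1778])
for v in V: print(v,np.linalg.norm(v-c),np.degrees(np.arctan2(*(v-c)[::-1])))
for a,b in zip(V,V[1:]): print(np.linalg.norm(b-a),np.degrees(np.arctan2(*(b-a)[::-1])), np.degrees(np.arctan2(*(b-a)[::-1]))%45)
print(delta([.4997,-.1778,.15],down(-1.16)).round(3))
E
```

```text
[ 0.50546023 -0.14732095] 0.03101858575348215 79.29790952988454
[ 0.52520717 -0.16088727] 0.030604839940926287 33.54668786107971
[ 0.53017748 -0.18383853] 0.031069932733494808 -11.206928569164221
[ 0.51413073 -0.20723552] 0.03278255388780928 -63.88365575413106
0.023958017687805862 -34.48939464534298 10.510605354657017
0.023483284761297386 -77.78075038518945 12.21924961481055
0.028371065654673483 -124.4441602871818 10.555839712818198
[ 0.487  0.017 -0.003  0.008  0.001 -0.009]
```

Call:
{"op": "move_arm", "data": {"series": [[0.35, 0.02, 0, 0.01, 0, -0.01], [0.7, 0.02, 0, 0.01, 0, -0.01], [0.95, 0.02, 0, 0.01, 0, -0.01], [0.95, 0.02, 0, 0.01, 0, -0.01], [0.95, 0.02, 0, 0.01, 0, -0.01]]}}

```text
clock: 1.95
ee_pos: [0.4969, -0.1821, 0.1028]
tool_rot: [[-0.004, 0.391, -0.92], [0.001, -0.92, -0.391], [-1.0, -0.002, 0.003]]
wrist_force: [1.1, -0.3, 0.2]
opening: 0.088
```

```bash
python3 log.py;python3 - <<'E'
from h import *
print(delta([.4997,-.1778,.103],down(-1.16)).round(3))
E
```

```text
1.95 [-3.980e-01  1.190e-01  2.044e+00 -1.000e-03  9.830e-01  7.710e-01] [ 0.4969 -0.1821  0.1028] [ 1.1 -0.3  0.2] [-0.02 -0.03 -0.01] 0.088
[[-0.004  0.391 -0.92 ]
 [ 0.001 -0.92  -0.391]
 [-1.    -0.002  0.003]]
[-0.002 -0.028 -0.043 -0.011  0.004  0.003]
```

Call:
{"op": "move_arm", "data": {"series": [[0, -0.03, -0.04, -0.01, 0, 0], [0, -0.03, -0.04, -0.01, 0, 0], [0, -0.03, -0.04, -0.01, 0, 0]]}}

```text
clock: 2.2
ee_pos: [0.5028, -0.1778, 0.1065]
tool_rot: [[0.004, 0.4, -0.917], [-0.002, -0.917, -0.4], [-1.0, 0.003, -0.003]]
wrist_force: [-0.4, 0.4, 0.3]
opening: 0.088
```

Call:
{"op": "move_arm", "data": {"series": [[0, 0, 0, 0, 0, 0], [0, 0, 0, 0, 0, 0], [0, 0, 0, 0, 0, 0], [0, 0, 0, 0, 0, 0], [0, 0, 0, 0, 0, 0], [0, 0, 0, 0, 0, 0]], "fingers": 1, "grip_force": 40}}

```text
clock: 2.7
ee_pos: [0.5013, -0.177, 0.1047]
tool_rot: [[0.001, 0.4, -0.917], [-0.0, -0.917, -0.4], [-1.0, 0.0, -0.001]]
wrist_force: [-0.6, 0.7, 4.7]
opening: 0.0667
```

```bash
python3 log.py
```

```text
2.7 [-0.386  0.118  2.04   0.     0.982  0.773] [ 0.5013 -0.177   0.1047] [-0.6  0.7  4.7] [0.04 0.11 0.02] 0.0667
[[ 0.001  0.4   -0.917]
 [-0.    -0.917 -0.4  ]
 [-1.     0.    -0.001]]
```

Call:
{"op": "move_arm", "data": {"series": [[0, 0, 0, -0.1, 0, 0], [0, 0, 0, -0.2, 0, 0], [0, 0, 0, -0.3, 0, 0], [0, 0, 0, -0.4, 0, 0], [0, 0, 0, -0.5, 0, 0], [0, 0, 0, -0.6, 0, 0], [0, 0, 0, -0.7, 0, 0], [0, 0, 0, -0.8, 0, 0], [0, 0, 0, -0.8, 0, 0]]}}

```text
clock: 3.45
ee_pos: [0.5015, -0.1771, 0.1047]
tool_rot: [[0.001, 0.863, -0.505], [-0.0, -0.505, -0.863], [-1.0, 0.001, -0.0]]
wrist_force: [0.6, -0.3, 4.7]
opening: 0.0667
```

Call:
{"op": "move_arm", "data": {"series": [[0, 0, 0, -0.1, 0, 0], [0, 0, 0, -0.2, 0, 0], [0, 0, 0, -0.3, 0, 0], [0, 0, 0, -0.4, 0, 0], [0, 0, 0, -0.5, 0, 0], [0, 0, 0, -0.6, 0, 0], [0, 0, 0, -0.7, 0, 0], [0, 0, 0, -0.75, 0, 0], [0, 0, 0, -0.75, 0, 0]]}}

```text
clock: 4.2
ee_pos: [0.5013, -0.1769, 0.1046]
tool_rot: [[0.001, 0.998, 0.057], [0.0, 0.057, -0.998], [-1.0, 0.001, -0.0]]
wrist_force: [-0.9, -0.2, 4.9]
opening: 0.0668
```

```bash
python3 log.py; python3 - <<'E'
from h import *
a=manip.snapshot("scene");b=manip.snapshot("top")
f=lambda im,x,y,w,h:cv2.convertScaleAbs(cv2.resize(im[y:y+h,x:x+w,::-1],(400,int(400*h/w)),interpolation=cv2.INTER_CUBIC),alpha=1.8)
cv2.imwrite("pics/c2.png",np.hstack([f(a,210,130,100,120),f(b,330,190,100,120)]))
E
```

```text
4.2 [-0.386  0.119  2.04   0.     0.982 -0.444] [ 0.5013 -0.1769  0.1046] [-0.9 -0.2  4.9] [0.   0.08 0.02] 0.0668
[[ 0.001  0.998  0.057]
 [ 0.     0.057 -0.998]
 [-1.     0.001 -0.   ]]
```

View pics/c2.png

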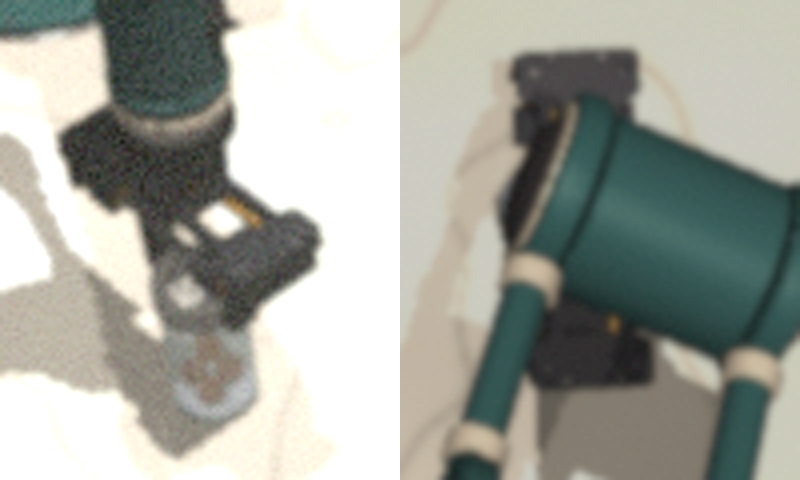

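Call:
{"op": "move_arm", "data": {"series": [[-0.02, 0, 0, 0, 0, 0], [-0.05, 0, 0, 0, 0, 0], [-0.08, 0, 0, 0, 0, 0], [-0.08, 0, 0, 0, 0, 0], [-0.08, 0, 0, 0, 0, 0]]}}

```text
clock: 4.72
ee_pos: [0.5009, -0.1769, 0.1121]
tool_rot: [[0.0, 0.998, 0.057], [0.0, 0.057, -0.998], [-1.0, 0.0, -0.0]]
wrist_force: [-0.5, -0.3, -0.2]
opening: 0.0671
```

```bash
python3 log.py; python3 - <<'E'
from h import *
a=manip.snapshot("scene");
f=lambda im,x,y,w,h:cv2.convertScaleAbs(cv2.resize(im[y:y+h,x:x+w,::-1],(400,int(400*h/w)),interpolation=cv2.INTER_CUBIC),alpha=1.8)
cv2.imwrite("pics/c3.png",np.hstack([f(a,210,130,100,120),f(a,230,190,60,72)]))
E
```

```text
4.72 [-0.386  0.109  2.035  0.     0.997 -0.444] [ 0.5009 -0.1769  0.1121] [-0.5 -0.3 -0.2] [-0.05 -0.09  0.02] 0.0671
[[ 0.     0.998  0.057]
 [ 0.     0.057 -0.998]
 [-1.     0.    -0.   ]]
```

View pics/c3.png

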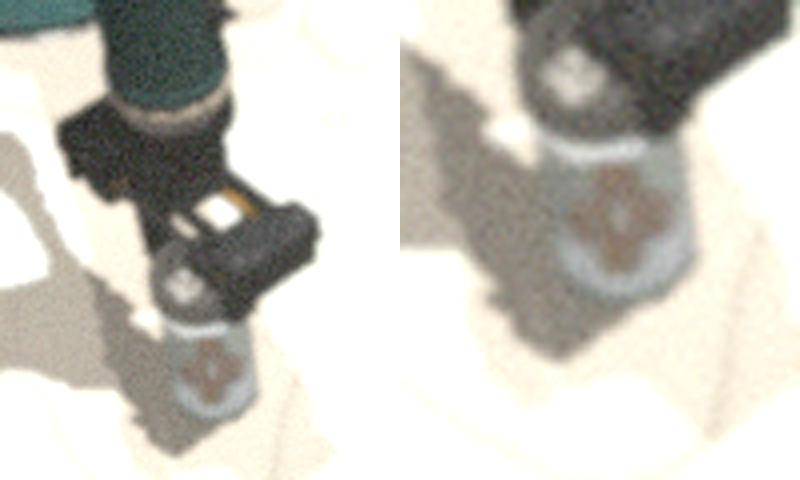

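Call:
{"op": "move_arm", "data": {"series": [[-0.25, 0, 0, 0, 0, 0], [-0.5, 0, 0, 0, 0, 0], [-0.75, 0, 0, 0, 0, 0], [-0.75, 0, 0, 0, 0, 0], [-0.75, 0, 0, 0, 0, 0], [-0.75, 0.15, -0.3, 0, 0, 0], [-0.75, 0.3, -0.6, 0, 0, 0], [-0.75, 0.5, -0.9, 0, 0, 0], [-0.75, 0.5, -0.9, 0, 0, 0]]}}

```text
clock: 5.52
ee_pos: [0.5466, -0.0796, 0.185]
tool_rot: [[-0.001, 0.998, 0.061], [0.003, 0.061, -0.998], [-1.0, -0.001, -0.003]]
wrist_force: [1.0, -0.9, -1.1]
opening: 0.067
```

Call:
{"op": "move_arm", "data": {"series": [[0.2, 0.05, -0.3, 0, 0, 0], [0.5, 0.1, -0.6, 0, 0, 0], [0.8, 0.1, -0.85, 0, 0, 0], [0.8, 0.1, -0.85, 0, 0, 0], [0.8, 0.1, -0.85, 0, 0, 0]]}}

```text
clock: 5.93
ee_pos: [0.547, 0.0021, 0.1029]
tool_rot: [[-0.009, 0.998, 0.06], [0.0, 0.06, -0.998], [-1.0, -0.009, -0.001]]
wrist_force: [0.6, 0.7, -0.2]
opening: 0.0665
```

```bash
python3 log.py; python3 - <<'E'
from h import *
m=manip.camera_model("wrist")
im=manip.snapshot("wrist")
cv2.imwrite("pics/w2.png",cv2.convertScaleAbs(im[:,:,::-1],alpha=1.6));np.savez("w2.npz",im=im,**m)
E
```

```text
5.93 [-0.042  0.154  2.003 -0.     0.993 -0.102] [0.547  0.0021 0.1029] [ 0.6  0.7 -0.2] [-0.02 -0.15 -0.02] 0.0665
[[-0.009  0.998  0.06 ]
 [ 0.     0.06  -0.998]
 [-1.    -0.009 -0.001]]
```

View pics/w2.png

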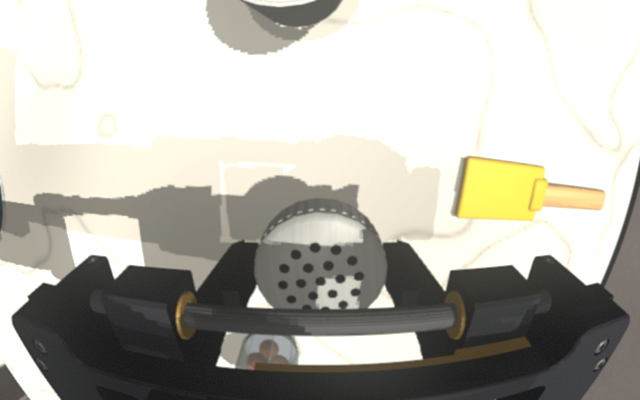

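The cap is held between the fingers (hole pattern near (320,280)). The shaker and its balls are visible behind it at (265,350), and the yellow scraper is clear at (500,190). Next I lower the cap.

Call:
{"op": "move_arm", "data": {"series": [[0.3, 0, 0, 0, 0, 0], [0.6, 0, 0, 0, 0, 0], [0.85, 0, 0, 0, 0, 0], [0.93, 0, 0, 0, 0, 0], [0.94, 0, 0, 0, 0, 0], [0.94, 0, 0, 0, 0, 0], [0.94, 0, 0, 0, 0, 0]]}}

```text
clock: 6.57
ee_pos: [0.5527, 0.0006, 0.0152]
tool_rot: [[0.004, 0.998, 0.057], [-0.0, 0.057, -0.998], [-1.0, 0.004, 0.0]]
wrist_force: [-0.5, -0.6, -0.2]
opening: 0.0669
```

```bash
python3 log.py
```

```text
6.57 [-0.044  0.276  2.05   0.     0.812 -0.101] [0.5527 0.0006 0.0152] [-0.5 -0.6 -0.2] [-0.04 -0.13  0.03] 0.0669
[[ 0.004  0.998  0.057]
 [-0.     0.057 -0.998]
 [-1.     0.004  0.   ]]
```

Call:
{"op": "move_arm", "data": {"series": [[0.04, 0, 0, 0, 0, 0], [0.07, 0, 0, 0, 0, 0], [0.09, 0, 0, 0, 0, 0], [0.1, 0, 0, 0, 0, 0], [0.1, 0, 0, 0, 0, 0]]}}

```text
clock: 6.98
ee_pos: [0.5514, 0.0013, 0.0046]
tool_rot: [[0.001, 0.998, 0.058], [-0.0, 0.058, -0.998], [-1.0, 0.001, 0.0]]
wrist_force: [-4.1, 0.0, 8.8]
opening: 0.0666
```

```bash
python3 log.py
```

```text
6.98 [-0.043  0.292  2.055  0.     0.795 -0.101] [0.5514 0.0013 0.0046] [-4.1  0.   8.8] [-0.08  0.41 -0.03] 0.0666
[[ 0.001  0.998  0.058]
 [-0.     0.058 -0.998]
 [-1.     0.001  0.   ]]
```

Contact. Now I release, then rise.

Call:
{"op": "move_arm", "data": {"series": [[0, 0, 0, 0, 0, 0], [0, 0, 0, 0, 0, 0], [0, 0, 0, 0, 0, 0], [0, 0, 0, 0, 0, 0]], "fingers": -1}}

```text
clock: 7.32
ee_pos: [0.5506, 0.0014, 0.003]
tool_rot: [[-0.0, 0.998, 0.058], [0.0, 0.058, -0.998], [-1.0, -0.0, -0.0]]
wrist_force: [1.1, -0.6, 0.2]
opening: 0.0879
```

Call:
{"op": "move_arm", "data": {"series": [[-0.15, 0, 0, 0, 0, 0], [-0.4, 0, 0, 0, 0, 0], [-0.7, 0, 0, 0, 0, 0], [-1, 0, 0, 0, 0, 0], [-1, 0, 0, 0, 0, 0]]}}

```text
clock: 7.73
ee_pos: [0.5553, 0.0012, 0.1094]
tool_rot: [[0.011, 0.998, 0.058], [-0.0, 0.058, -0.998], [-1.0, 0.011, 0.001]]
wrist_force: [1.8, -0.5, 0.4]
opening: 0.088
```

Call:
{"op": "move_arm", "data": {"series": [[-0.4, 0, 0, 0, 0, 0], [-0.8, 0, 0, 0, 0, 0], [-1, 0, 0, 0, 0, 0], [-1, 0, 0, 0, 0, 0]]}}

```text
clock: 8.07
ee_pos: [0.5544, 0.0012, 0.209]
tool_rot: [[0.01, 0.998, 0.058], [-0.0, 0.058, -0.998], [-1.0, 0.01, 0.001]]
wrist_force: [-0.2, -0.6, 0.1]
opening: 0.0883
```

```bash
python3 log.py; python3 - <<'E'
from h import *
m=manip.camera_model("wrist")
im=manip.snapshot("wrist")
cv2.imwrite("pics/w3.png",cv2.convertScaleAbs(im[:,:,::-1],alpha=1.6));np.savez("w3.npz",im=im,**m)
E
wc -l st.jsonl
```

```text
8.07 [-0.043  0.051  1.905  0.     1.176 -0.101] [0.5544 0.0012 0.209 ] [-0.2 -0.6  0.1] [-0.07 -0.12 -0.02] 0.0883
[[ 0.01   0.998  0.058]
 [-0.     0.058 -0.998]
 [-1.     0.01   0.001]]
12 st.jsonl
```

View pics/w3.png

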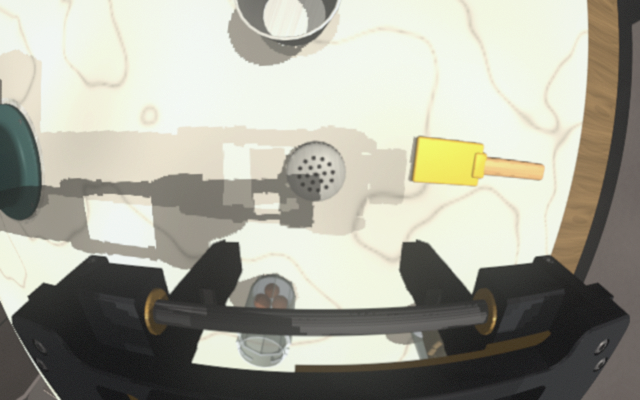

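```bash
cat > kin.py <<'E'
import numpy as np,json
def rot(ax,t):
    c,s=np.cos(t),np.sin(t)
    return {"x":np.array([[1,0,0],[0,c,-s],[0,s,c]]),"y":np.array([[c,0,s],[0,1,0],[-s,0,c]]),"z":np.array([[c,-s,0],[s,c,0],[0,0,1]])}[ax]
def fk(q,P):
    h,a1,L2,b2,L4,a3,L6,d=P
    A=rot("z",q[0]);p=A@np.array([a1,d,h])
    B=A@rot("y",q[1]);p=p+B@np.array([b2,0,L2])
    C=B@rot("y",q[2]);D=C@rot("z",q[3]*1.0);p=p+C@np.array([a3,0,L4])
    E=D@rot("y",q[4]);F=E@rot("z",q[5]);p=p+E@np.array([0,0,L6])
    # tool x = F z ; tool y = F y *sign
    R=np.c_[F[:,2],F[:,1]*SY,np.cross(F[:,2],F[:,1]*SY)]
    return p,R
SY=1
E
python3 - <<'E'
import kin,json,numpy as np
from scipy.optimize import least_squares
S=[]
for l in open("st.jsonl"):
    try:S.append(json.loads(l))
    except Exception as e:print(e)
print(len(S))
for s in S[:12]:
    p,R=kin.fk(s["joints"],[0]*8)
    print(np.array(s["joints"])[[3]].round(2),(R.T@np.array(s["tool_rot"])).round(2).tolist())
from kin import fk
def res(P):
    r=[]
    for s in S: r+=list((fk(s["joints"],P)[0]-s["ee_pos"])*1000)
    return np.r_[r,(np.array(P)-P0)*2]
P0=np.array([.4,0,.45,0,.4,0,.3,.025])
o=least_squares(res,P0,loss="soft_l1");print(o.x.round(4));print(res(o.x)[:-8].reshape(-1,3).round(1))
E
```

```text
12
[0.] [[1.0, -0.0, 0.0], [0.0, 0.0, -1.0], [-0.0, 1.0, 0.0]]
[0.44] [[1.0, -0.0, 0.0], [0.0, 0.0, -1.0], [0.0, 1.0, 0.0]]
[-0.01] [[1.0, -0.0, 0.0], [0.0, 0.0, -1.0], [0.0, 1.0, 0.0]]
[-0.] [[1.0, 0.0, 0.0], [0.0, 0.0, -1.0], [-0.0, 1.0, 0.0]]
[-0.] [[1.0, 0.0, 0.0], [0.0, 0.0, -1.0], [-0.0, 1.0, 0.0]]
[0.] [[1.0, 0.0, 0.0], [0.0, 0.0, -1.0], [-0.0, 1.0, 0.0]]
[0.] [[1.0, -0.0, 0.0], [0.0, 0.0, -1.0], [0.0, 1.0, 0.0]]
[0.] [[1.0, -0.0, 0.0], [0.0, 0.0, -1.0], [0.0, 1.0, 0.0]]
[-0.] [[1.0, -0.0, 0.0], [0.0, 0.0, -1.0], [0.0, 1.0, 0.0]]
[0.] [[1.0, -0.0, 0.0], [0.0, 0.0, -1.0], [0.0, 1.0, 0.0]]
[0.] [[1.0, -0.0, 0.0], [0.0, 0.0, -1.0], [0.0, 1.0, 0.0]]
[0.] [[1.0, -0.0, 0.0], [0.0, 0.0, -1.0], [0.0, 1.0, 0.0]]
[ 0.2518 -0.      0.512   0.      0.5662  0.0014  0.3403  0.0249]
[[-0.  0. -0.]
 [ 0. -0.  0.]
 [ 0. -0. -0.]
 [ 0. -0.  0.]
 [ 0. -0.  0.]
 [ 0. -0.  0.]
 [ 0. -0.  0.]
 [ 0. -0.  0.]
 [-0. -0.  0.]
 [-0. -0.  0.]
 [-0. -0.  0.]
 [-0. -0. -0.]]
```

Call:
{"op": "move_arm", "data": {"series": [[-0.2, 0, -0.4, 0, 0, 0], [-0.2, 0, -0.8, 0, 0, 0], [-0.2, 0, -0.8, 0, 0, 0], [-0.2, 0, -0.8, 0, 0, 0]]}}

```text
clock: 8.45
ee_pos: [0.5448, 0.0828, 0.2208]
tool_rot: [[-0.003, 0.998, 0.061], [-0.0, 0.061, -0.998], [-1.0, -0.003, -0.0]]
wrist_force: [-0.1, -0.3, -0.1]
opening: 0.0883
```

```bash
python3 - <<'E'
from h import *
m=manip.camera_model("wrist")
im=manip.snapshot("wrist")
cv2.imwrite("pics/w4.png",cv2.convertScaleAbs(im[:,:,::-1],alpha=1.6));np.savez("w4.npz",im=im,**m)
im=manip.snapshot("top");cv2.imwrite("pics/t4.png",cv2.convertScaleAbs(im[:,:,::-1],alpha=1.6));np.savez("t4.npz",im=im,**manip.camera_model("top"))
im=manip.snapshot("scene");cv2.imwrite("pics/s4.png",cv2.convertScaleAbs(im[:,:,::-1],alpha=1.6));np.savez("s4.npz",im=im,**manip.camera_model("scene"))
# wrist: mark predicted rim circle
v=cv2.imread("pics/w4.png")
for a in np.arange(0,6.28,.3):
    u=proj("wrist",np.array([.5155+.047*np.cos(a),.178+.047*np.sin(a),.09]),m);cv2.circle(v,tuple(int(x) for x in u),1,(0,0,255),-1)
cv2.imwrite("pics/w4m.png",v)
E
```

```text
(no output)
```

View pics/w4m.png

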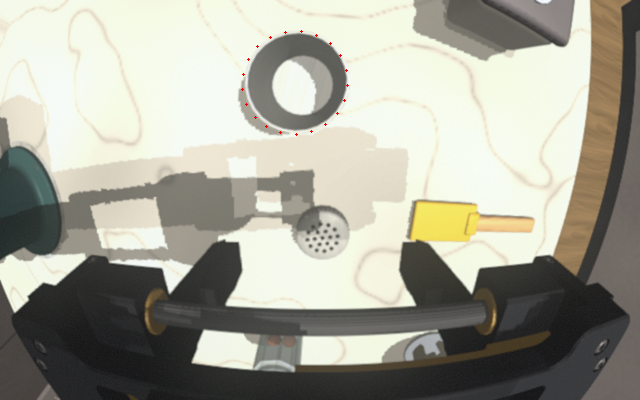

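View pics/t4.png

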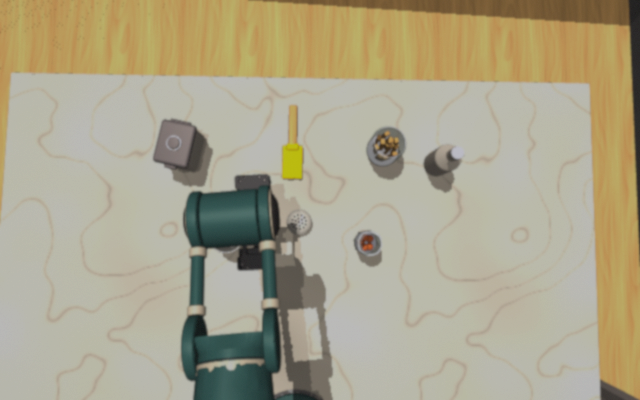

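View pics/s4.png

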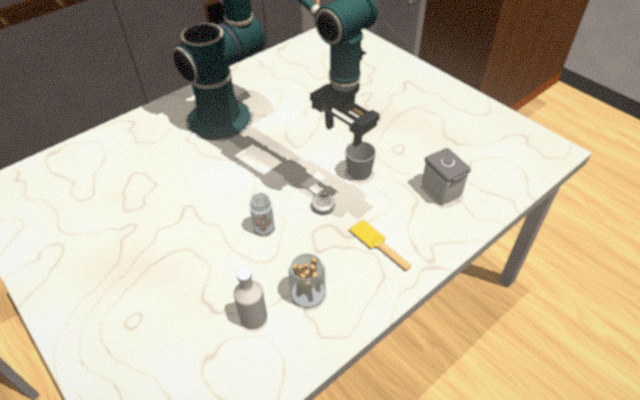

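```bash
cat >> kin.py <<'E'
from scipy.optimize import least_squares
P=np.array([0.2518,0,0.512,0,0.5662,0.0014,0.3403,0.0249])
T=np.array([[1,0,0],[0,0,-1],[0,1,0.]]).astype(float)
LO=np.array([-2.63,-.94,.31,-1.31,0,-2.55]);HI=np.array([2.63,2.18,2.57,4.45,2.66,2.55])
def tool(q):
    p,R=fk(q,P);return p,R@T
def ik(p,R,q0):
    def f(q):
        pp,RR=tool(q);return np.r_[(pp-p)*3,(RR-R).ravel()]
    o=least_squares(f,np.clip(q0,LO+1e-3,HI-1e-3),bounds=(LO,HI),max_nfev=60,xtol=1e-10,ftol=1e-12)
    return o.x,np.abs(o.fun).max()
def pts(q):
    # elbow, wrist centre
    h,a1,L2,b2,L4,a3,L6,d=P
    A=rot("z",q[0]);p=A@np.array([a1,d,h]);B=A@rot("y",q[1]);e=p+B@np.array([b2,0,L2]);C=B@rot("y",q[2]);return e,e+C@np.array([a3,0,L4])
E
python3 - <<'E'
import kin,json
from h import *
from kin import *
s=manip.sense();q0=s["joints"];p,R=tool(q0);print(abs(p-s["ee_pos"]).max(),abs(R-s["tool_rot"]).max())
c=np.array([.4997,-.1778,0]);g=.06
Rz=lambda a:rot("z",np.radians(a))
for H in (11,56,101,146,-34):
  for pt in (20,30,40):
    Rg=horiz(H,pt); pos=c+[0,0,g]+.019*Rg[:,0]
    best=None
    for fl in (0,180):
      Rf=Rg@Ro.from_rotvec([np.radians(fl),0,0]).as_matrix()
      for seed in ([-.4,.3,1.9,1.0,1.,.5],[-.8,.3,1.9,2.0,1.5,-1],[-.4,.3,1.9,1.5,1.5,1.5],[-.4,.3,1.9,3.1,.6,-1.5]):
        q,e=ik(pos,Rf,np.array(seed))
        if e<2e-3 :
            k=np.minimum(q-LO,HI-q).min()
            print(H,pt,fl,q.round(2),"marg",round(k,2),"wristz",kin.pts(q)[1].round(2)) ;
            break
E
```

```text
2.599984449824788e-05 2.3592239273284576e-16
11 20 0 [-0.94  0.39  2.54  1.93  1.14  1.77] marg 0.03 wristz [ 0.2  -0.24  0.17]
11 20 180 [-0.94  0.39  2.54  1.93  1.14 -1.37] marg 0.03 wristz [ 0.2  -0.24  0.17]
11 30 0 [-0.87  0.24  2.54  1.84  0.9   1.98] marg 0.03 wristz [ 0.23 -0.23  0.22]
11 30 180 [-0.87  0.24  2.54  1.84  0.9  -1.16] marg 0.03 wristz [ 0.23 -0.23  0.22]
11 40 0 [-0.79  0.12  2.5   1.65  0.69  2.27] marg 0.07 wristz [ 0.26 -0.22  0.27]
11 40 180 [-0.79  0.12  2.5   1.65  0.69 -0.87] marg 0.07 wristz [ 0.26 -0.22  0.27]
56 20 0 [-0.96  0.59  2.08  1.09  1.42  2.01] marg 0.49 wristz [ 0.33 -0.43  0.17]
56 20 180 [-0.96  0.59  2.08  1.09  1.42 -1.13] marg 0.49 wristz [ 0.33 -0.43  0.17]
56 30 0 [-0.92  0.49  2.11  1.03  1.28  2.11] marg 0.44 wristz [ 0.34 -0.41  0.22]
56 30 180 [-0.92  0.49  2.11  1.03  1.28 -1.03] marg 0.46 wristz [ 0.34 -0.41  0.22]
56 40 0 [-0.86  0.39  2.12  0.94  1.16  2.24] marg 0.31 wristz [ 0.36 -0.38  0.27]
56 40 180 [-0.86  0.39  2.12  0.94  1.16 -0.9 ] marg 0.45 wristz [ 0.36 -0.38  0.27]
101 20 0 [-0.74  0.81  1.64  0.61  1.79  1.97] 
[... 272 characters left out ...]
 [ 0.55 -0.45  0.22]
101 40 0 [-0.69  0.61  1.76  0.51  1.53  2.03] marg 0.52 wristz [ 0.55 -0.42  0.27]
101 40 180 [-0.69  0.61  1.76  0.51  1.53 -1.11] marg 0.81 wristz [ 0.55 -0.42  0.27]
146 20 0 [-0.46  0.93  1.38  0.14  2.04  1.68] marg 0.62 wristz [ 0.75 -0.35  0.17]
146 20 180 [-0.46  0.93  1.38  0.14  2.04 -1.46] marg 0.62 wristz [ 0.75 -0.35  0.17]
146 30 0 [-0.46  0.83  1.46  0.12  1.89  1.68] marg 0.77 wristz [ 0.73 -0.33  0.22]
146 30 180 [-0.46  0.83  1.46  0.12  1.89 -1.46] marg 0.77 wristz [ 0.73 -0.33  0.22]
146 40 0 [-0.45  0.73  1.55  0.11  1.73  1.68] marg 0.87 wristz [ 0.7  -0.32  0.27]
146 40 180 [-0.45  0.73  1.55  0.11  1.73 -1.46] marg 0.93 wristz [ 0.7  -0.32  0.27]
```

```bash
cat > plan.py <<'E'
from h import *
import kin
from kin import *
CUP=np.array([.5155,.178,0])
def zrot(a):return rot("z",np.radians(a))
def pose(Rg,g,beta_world,psi,t,lipxy_off=-.02,lipz=.115,hold=None):
    """Rg grasp tool orientation with shaker upright. tilt dir azimuth beta_world (deg) in original world; then yaw psi. returns tool p,R, mouth M"""
    b=np.radians(beta_world);e=np.array([np.cos(b),np.sin(b),0]);ax=np.cross([0,0,1],e)
    Q=zrot(psi)@Ro.from_rotvec(ax*np.radians(t)).as_matrix()
    R=Q@Rg;u=Q[:,2];ee=zrot(psi)@e
    w=Q@(-(-e)) if False else Q@e   # direction in mouth plane on the tilt side (down)
    lip=CUP+ee*lipxy_off+[0,0,lipz]
    M=lip-.024*w
    G=M-u*(.12-g)
    return G+.019*R[:,0],R,M,u,ee
def clear(p,R,q):
    # gripper body box pts & fingers vs cup, floor
    P=[]
    for x in np.linspace(-.064,-.20,6):
        for y in np.linspace(-.0935,.0935,7):
            for z in (-.0375,0,.0375):P.append([x,y,z])
    for x in np.linspace(-.064,0,5):
        for y in (-.05,-.035,.035,.05):
            for z in (-.012,.012):P.append([x,y,z])
    W=p+np.array(P)@R.T
    r=np.hypot(*(W[:,:2]-CUP[:2]).T)-.047
    low=W[:,2]<.10
    cupc=r[low].min() if low.any() else 1
    e,wc=kin.pts(q)
    return cupc,W[:,2].min(),wc[2]
E
python3 - <<'E'
from plan import *
c=np.array([.4997,-.1778,0]);g=.06
for fl,q6 in ((0,2.0),(180,-1.1)):
 for pt in (20,30,40):
  H=56
  Rg=horiz(H,pt)@Ro.from_rotvec([np.radians(fl),0,0]).as_matrix()
  qg,e=ik(c+[0,0,g]+.019*Rg[:,0],Rg,np.array([-.92,.5,2.1,1.03,1.28,q6]))
  out=[]
  for b in (45,60,75,90,105,120,-45,-60,-75,-90,-105,-120):
   for psi in range(-60,121,15):
    q=qg;ok=True;mar=9;cc=9;fz=9;wz=9
    for t in (0,20,40,60,80,100,117):
      p,R,M,u,ee=pose(Rg,g,H+b,psi*min(1,t/80+.25),t,lipz=.115+.10*max(0,1-t/80))
      q,e=ik(p,R,q)
      if e>2e-3: ok=False;break
      mar=min(mar,np.minimum(q-LO,HI-q).min());x=clear(p,R,q);cc=min(cc,x[0]);fz=min(fz,x[1]);wz=min(wz,x[2])
    if ok and mar>.1 and cc>.012 and fz>.02 and wz>.1: out.append((mar,cc,fz,wz,b,psi,q.round(2)))
  out.sort(key=lambda r:-min(r[0],r[1]*10,r[2]*6));print(fl,pt,len(out))
  for o in out[:4]:print([np.round(v,3).tolist() if not isinstance(v,int) else v for v in o])
E
```

```text
0 20 0
0 30 3
[0.235, 0.014, 0.078, 0.266, 45, 105, [-0.22, 0.29, 2.27, 1.55, 1.19, -0.23]]
[0.162, 0.014, 0.078, 0.266, 45, 90, [-0.19, 0.2, 2.41, 1.83, 1.05, -0.3]]
[0.241, 0.014, 0.078, 0.266, 45, 120, [-0.21, 0.39, 2.13, 1.34, 1.34, -0.2]]
0 40 0
180 20 0
180 30 7
[0.232, 0.014, 0.078, 0.266, -45, 75, [0.4, 0.77, 1.48, -0.43, 2.08, 0.49]]
[0.152, 0.014, 0.078, 0.266, -45, 45, [0.23, 0.77, 1.47, -0.05, 2.15, 0.8]]
[0.192, 0.014, 0.078, 0.266, -45, 60, [0.32, 0.78, 1.46, -0.25, 2.13, 0.64]]
[0.273, 0.014, 0.078, 0.266, -45, 90, [0.48, 0.74, 1.53, -0.6, 1.99, 0.37]]
180 40 0
```

```bash
cat > srch.py <<'E'
from plan import *
c=np.array([.4997,-.1778,0])
for g in (.05,.06):
 for fl,q6 in ((0,2.0),(180,-1.1)):
  for pt in (15,25,35):
   H=56
   Rg=horiz(H,pt)@Ro.from_rotvec([np.radians(fl),0,0]).as_matrix()
   qg,e=ik(c+[0,0,g]+.019*Rg[:,0],Rg,np.array([-.92,.5,2.1,1.03,1.28,q6]))
   out=[]
   for b in (50,70,90,110,130,-50,-70,-90,-110,-130):
    for psi in range(-60,121,20):
     q=qg;ok=True;mar=9;cc=9;fz=9;wz=9;dq=0
     for t in (0,25,50,75,90,105,117):
      p,R,M,u,ee=pose(Rg,g,H+b,psi*min(1,t/75),t,lipz=.115+(.13 if t<75 else 0))
      qo=q;q,e=ik(p,R,q);dq=max(dq,abs(q-qo).max())
      if e>2e-3: ok=False;break
      mar=min(mar,np.minimum(q-LO,HI-q).min());x=clear(p,R,q);cc=min(cc,x[0]);fz=min(fz,x[1]);wz=min(wz,x[2])
     if ok and mar>.1 and cc>.005 and fz>.02 and wz>.1: out.append((mar,cc,fz,wz,dq,b,psi,q.round(2)))
   out.sort(key=lambda r:-min(r[0],r[1]*10,r[2]*6));print(g,fl,pt,len(out))
   for o in out[:3]:print([np.round(v,3).tolist() if not isinstance(v,int) else v for v in o])
E
time python3 srch.py
```

```text
0.05 0 15 9
[0.154, 0.017, 0.046, 0.225, 0.722, 70, 40, [-0.29, 0.33, 2.37, 1.81, 1.26, -0.12]]
[0.154, 0.017, 0.046, 0.225, 0.662, 70, 60, [-0.28, 0.45, 2.16, 1.49, 1.41, -0.01]]
[0.154, 0.017, 0.046, 0.225, 0.64, 70, 80, [-0.22, 0.57, 1.95, 1.25, 1.58, 0.05]]
0.05 0 25 8
[0.152, 0.031, 0.07, 0.273, 0.838, 50, 80, [-0.2, 0.21, 2.37, 1.76, 1.06, -0.17]]
[0.152, 0.031, 0.07, 0.273, 0.821, 50, 100, [-0.21, 0.34, 2.18, 1.43, 1.26, -0.11]]
[0.152, 0.031, 0.07, 0.273, 0.83, 50, 120, [-0.17, 0.46, 1.99, 1.19, 1.45, -0.09]]
0.05 0 35 0
0.05 180 15 0
0.05 180 25 0
0.05 180 35 1
[0.119, 0.013, 0.069, 0.235, 1.624, 50, -40, [0.76, 0.51, 2.02, -1.06, 1.66, 1.8]]
0.06 0 15 9
[0.132, 0.019, 0.072, 0.268, 0.706, 50, 80, [-0.21, 0.2, 2.29, 1.5, 1.05, 0.03]]
[0.132, 0.019, 0.072, 0.268, 0.723, 50, 100, [-0.2, 0.33, 2.1, 1.23, 1.26, 0.04]]
[0.132, 0.019, 0.072, 0.268, 0.763, 50, 120, [-0.14, 0.46, 1.92, 1.03, 1.46, 0.01]]
0.06 0 25 3
[0.155, 0.022, 0.073, 0.269, 0.852, 50, 80, [-0.21, 0.21, 2.39, 1.76, 1.06, -0.19]]
[0.155, 0.022, 0.073, 0.269, 0.833, 50, 100, [-0.23, 0.34, 2.2, 1.43, 1.26, -0.12]]
[0.155, 0.022, 0.073, 0.269, 0.841, 50, 120, [-0.18, 0.46, 2.0, 1.18, 1.46, -0.1]]
0.06 0 35 0
0.06 180 15 0
0.06 180 25 0
0.06 180 35 2
[0.128, 0.021, 0.071, 0.231, 1.569, 50, -40, [0.77, 0.53, 2.0, -1.05, 1.67, 1.81]]
[0.105, 0.021, 0.071, 0.231, 1.483, 50, -60, [0.7, 0.63, 1.81, -0.82, 1.85, 1.84]]
real	2m1.846s
user	2m1.495s
sys	0m0.218s
```

```bash
cat > srch2.py <<'E'
from plan import *
c=np.array([.4997,-.1778,0]);g=.055
for H,q0 in ((56,[-.92,.5,2.1,1.03,1.28]),(101,[-.72,.71,1.7,.56,1.66])):
 for fl,q6,bs in ((0,2.0,(60,80,100,120)),(180,-1.1,(-60,-80,-100,-120))):
  for pt in (15,25):
   Rg=horiz(H,pt)@Ro.from_rotvec([np.radians(fl),0,0]).as_matrix()
   qg,e=ik(c+[0,0,g]+.019*Rg[:,0],Rg,np.array(q0+[q6]))
   out=[]
   for b in bs:
    for psi in (range(-60,121,20) if H==56 else range(-100,81,20)):
     q=qg;mar=9;cc=9;fz=9;wz=9;mE=0
     for t in (0,25,50,75,95,117):
      p,R,M,u,ee=pose(Rg,g,H+b,psi*min(1,t/75),t,lipz=.115+(.13 if t<75 else 0))
      q,e=ik(p,R,q);mE=max(mE,e)
      x=clear(p,R,q);cc=min(cc,x[0]) if t>=75 else cc;fz=min(fz,x[1]);wz=min(wz,x[2])
      mar=min(mar,np.minimum(q-LO,HI-q).min())
      if mE>.3:break
     wc=kin.pts(q)[1]
     out.append((mE,mar,cc,fz,wz,b,psi,q.round(2),wc.round(2)))
   out.sort(key=lambda r:(round(r[0],2),-min(r[1],r[2]*10,r[3]*6)));print(H,fl,pt,len(out))
   for o in out[:4]:print([np.round(v,3).tolist() if not isinstance(v,int) else v for v in o])
E
time python3 srch2.py
```

```text
56 0 15 40
[0.0, 0.144, 0.022, 0.062, 0.263, 60, 60, [-0.26, 0.25, 2.33, 1.66, 1.14, -0.03], [0.42, -0.08, 0.27]]
[0.0, 0.144, 0.022, 0.062, 0.263, 60, 80, [-0.24, 0.39, 2.13, 1.36, 1.33, 0.03], [0.52, -0.1, 0.27]]
[0.0, 0.144, 0.022, 0.062, 0.263, 60, 100, [-0.18, 0.51, 1.93, 1.13, 1.52, 0.04], [0.61, -0.09, 0.27]]
[0.0, 0.144, 0.022, 0.062, 0.263, 60, 120, [-0.09, 0.62, 1.74, 0.94, 1.71, 0.02], [0.69, -0.04, 0.27]]
56 0 25 40
[0.0, 0.165, 0.012, 0.067, 0.234, 60, 100, [-0.21, 0.51, 2.02, 1.28, 1.51, -0.06], [0.57, -0.1, 0.23]]
[0.0, 0.151, 0.012, 0.067, 0.234, 60, 60, [-0.24, 0.27, 2.42, 1.91, 1.18, -0.23], [0.38, -0.07, 0.23]]
[0.0, 0.165, 0.012, 0.067, 0.234, 60, 80, [-0.26, 0.39, 2.22, 1.55, 1.34, -0.12], [0.47, -0.1, 0.23]]
[0.0, 0.165, 0.012, 0.067, 0.234, 60, 120, [-0.13, 0.62, 1.82, 1.07, 1.69, -0.05], [0.66, -0.06, 0.23]]
56 180 15 40
[0.0, 0.0, 0.005, 0.035, 0.176, -80, 0, [-0.32, 0.48, 2.3, 1.36, 1.62, 0.85], [0.42, -0.11, 0.18]]
[0.0, 0.0, 0.005, 0.035, 0.176, -80, 20, [-0.29, 0.58, 2.08, 1.08, 1.78, 0.92], [0.53, -0.13, 0.18]]
[0.0, 0.0, 0.005, 0.035, 0.176, -80, 40, [-
[... 1596 characters left out ...]
 2.04, 0.92], [0.75, 0.03, 0.27]]
[0.0, 0.351, 0.022, 0.062, 0.263, -60, -40, [-0.19, 0.49, 1.95, 0.83, 1.72, 1.14], [0.6, -0.09, 0.27]]
[0.0, 0.485, 0.022, 0.062, 0.263, -60, 40, [0.23, 0.8, 1.41, -0.12, 2.17, 0.52], [0.79, 0.21, 0.27]]
101 180 25 40
[0.0, 0.43, 0.012, 0.067, 0.234, -60, 20, [0.17, 0.83, 1.44, 0.05, 2.23, 0.7], [0.79, 0.16, 0.23]]
[0.0, 0.515, 0.012, 0.067, 0.234, -60, -20, [-0.05, 0.7, 1.68, 0.56, 2.02, 1.04], [0.72, -0.01, 0.23]]
[0.0, 0.428, 0.012, 0.067, 0.234, -60, 40, [0.29, 0.85, 1.4, -0.24, 2.23, 0.47], [0.78, 0.26, 0.23]]
[0.0, 0.456, 0.012, 0.067, 0.234, -60, -40, [-0.15, 0.6, 1.86, 0.78, 1.85, 1.13], [0.64, -0.07, 0.23]]
real	0m45.373s
user	0m45.189s
sys	0m0.329s
```

```bash
cat >> plan.py <<'E'
def go(p,R,n=None):
    s=manip.sense();d=delta(p,R,s);k=int(np.ceil(max(abs(d).max()/.98,1)))
    rows=max(np.linalg.norm(d[:3])*100/41.7,np.linalg.norm(d[3:])*45/7.16)
    # subdivided waypoints, interpolated in world, each expressed in the previous waypoint's tool frame
    print("calls",k,"rows total >=",round(rows,1))
    rv=Ro.from_rotvec(d[3:]*np.pi/4);R0=s["tool_rot"];p0=s["ee_pos"];q=s["joints"]
    pa,Ra=p0,R0
    for i in range(1,k+1):
        f=i/k;pb=p0+(p-p0)*f;Rb=R0@Ro.from_rotvec(d[3:]*np.pi/4*f).as_matrix()
        dd=delta(pb,Rb,{"tool_rot":Ra,"ee_pos":pa});q,e=ik(pb,Rb,q)
        print(dd.round(2).tolist(),"ik",round(e,4),q.round(2));pa,Ra=pb,Rb
    return q
E
python3 - <<'E'
from plan import *
print("bottle",plane("top",(437,163),0.02),plane("scene",(252,318),0.01))
c=np.array([.4997,-.1778,0]);g=.055
for b in (-50,-60,-70):
 for pt in (15,20):
  for psi in (-40,-20,0):
   H=101;Rg=horiz(H,pt,180)
   q,e=ik(c+[0,0,g]+.019*Rg[:,0],Rg,np.array([-.72,.71,1.7,.56,1.66,-1.1]));cl=[]
   if psi==0 and b==-50: print("grasp",q.round(2),kin.pts(q)[1].round(3),clear(c+[0,0,g]+.019*Rg[:,0],Rg,q))
   for t in (75,95,117,122):
    p,R,M,u,ee=pose(Rg,g,H+b,psi,t);q,e=ik(p,R,q);cl.append(np.r_[e,clear(p,R,q)].round(3).tolist())
   print(b,pt,psi,cl,q.round(2))
print("A");go(np.array([.5,-.34,.28]),horiz(101,50,180))
E
```

```text
bottle [ 0.71389015 -0.368304    0.02      ] [ 0.71537212 -0.37151177  0.01      ]
-50 15 -40 [[0.0, 0.024, 0.071, 0.336], [0.0, 0.035, 0.091, 0.336], [0.0, 0.051, 0.1, 0.306], [0.0, 1.0, 0.102, 0.295]] [-0.09  0.55  1.79  0.62  1.83  1.26]
-50 15 -20 [[0.0, 0.024, 0.071, 0.336], [0.0, 0.035, 0.091, 0.336], [0.0, 0.051, 0.1, 0.306], [0.0, 1.0, 0.102, 0.295]] [0.01 0.64 1.64 0.4  1.98 1.12]
grasp [-0.75  0.86  1.61  0.64  1.85 -1.18] [ 0.559 -0.482  0.138] (np.float64(0.2795025451287911), np.float64(0.030424638543773367), np.float64(0.1381585592886344))
-50 15 0 [[0.0, 0.024, 0.071, 0.336], [0.0, 0.035, 0.091, 0.336], [0.0, 0.051, 0.1, 0.306], [0.0, 1.0, 0.102, 0.295]] [0.12 0.71 1.52 0.17 2.08 0.93]
-50 20 -40 [[0.0, 0.025, 0.071, 0.337], [0.0, 0.037, 0.088, 0.328], [0.0, 0.048, 0.096, 0.289], [0.0, 0.048, 0.098, 0.276]] [-0.07  0.6   1.75  0.6   1.9   1.25]
-50 20 -20 [[0.0, 0.025, 0.071, 0.337], [0.0, 0.037, 0.088, 0.328], [0.0, 0.048, 0.096, 0.289], [0.0, 0.048, 0.098, 0.276]] [0.03 0.68 1.6  0.38 2.04 1.11]
grasp [-0.74  0.82  1.64  0.61  1.79 -1.17] [ 0.557 -0.474  0.165] (np.fl
[... 1911 characters left out ...]
19, 0.074, 0.208], [0.0, 0.038, 0.077, 0.199]] [-0.17  0.67  1.82  0.8   1.95  1.09]
-70 20 0 [[0.0, 0.009, 0.05, 0.25], [0.0, 0.014, 0.063, 0.238], [0.0, 0.019, 0.074, 0.208], [0.0, 0.038, 0.077, 0.199]] [-0.06  0.77  1.64  0.58  2.12  1.02]
A
calls 5 rows total >= 10.2
[-0.12, -0.14, 0.83, -0.03, 0.18, -0.01] ik 0.0 [-0.14  0.03  1.89  0.14  1.27 -0.27]
[-0.23, -0.16, 0.81, -0.03, 0.18, -0.01] ik 0.0 [-0.37  0.07  1.84  0.25  1.38 -0.54]
[-0.34, -0.18, 0.76, -0.03, 0.18, -0.01] ik 0.0 [-0.56  0.17  1.73  0.31  1.52 -0.75]
[-0.44, -0.21, 0.7, -0.03, 0.18, -0.01] ik 0.0 [-0.71  0.31  1.59  0.34  1.69 -0.91]
[-0.53, -0.23, 0.63, -0.03, 0.18, -0.01] ik 0.0 [-0.83  0.47  1.39  0.36  1.88 -1.02]
```

Call:
{"op": "move_arm", "data": {"series": [[-0.12, -0.14, 0.83, -0.03, 0.18, -0.01], [-0.12, -0.14, 0.83, -0.03, 0.18, -0.01], [-0.12, -0.14, 0.83, -0.03, 0.18, -0.01]]}}

```text
clock: 8.85
ee_pos: [0.5365, -0.0086, 0.2346]
tool_rot: [[-0.018, 0.997, 0.076], [0.138, 0.078, -0.987], [-0.99, -0.007, -0.139]]
wrist_force: [0.4, -0.5, 0.3]
opening: 0.0883
```

Call:
{"op": "move_arm", "data": {"series": [[-0.23, -0.16, 0.81, -0.03, 0.18, -0.01], [-0.23, -0.16, 0.81, -0.03, 0.18, -0.01], [-0.23, -0.16, 0.81, -0.03, 0.18, -0.01]]}}

```text
clock: 9.1
ee_pos: [0.5274, -0.0943, 0.2458]
tool_rot: [[-0.037, 0.995, 0.093], [0.274, 0.099, -0.956], [-0.961, -0.01, -0.277]]
wrist_force: [0.5, -0.8, 0.3]
opening: 0.0881
```

Call:
{"op": "move_arm", "data": {"series": [[-0.34, -0.18, 0.76, -0.03, 0.18, -0.01], [-0.34, -0.18, 0.76, -0.03, 0.18, -0.01], [-0.34, -0.18, 0.76, -0.03, 0.18, -0.01]]}}

```text
clock: 9.35
ee_pos: [0.5181, -0.1781, 0.2567]
tool_rot: [[-0.06, 0.992, 0.109], [0.405, 0.124, -0.906], [-0.912, -0.011, -0.41]]
wrist_force: [0.3, -0.3, -0.0]
opening: 0.088
```

Call:
{"op": "move_arm", "data": {"series": [[-0.44, -0.21, 0.7, -0.03, 0.18, -0.01], [-0.44, -0.21, 0.7, -0.03, 0.18, -0.01], [-0.44, -0.21, 0.7, -0.03, 0.18, -0.01]]}}

```text
clock: 9.6
ee_pos: [0.5073, -0.2617, 0.267]
tool_rot: [[-0.086, 0.989, 0.121], [0.529, 0.148, -0.836], [-0.844, -0.008, -0.536]]
wrist_force: [-0.0, 1.5, 0.4]
opening: 0.088
```

Call:
{"op": "move_arm", "data": {"series": [[-0.53, -0.23, 0.63, -0.03, 0.18, -0.01], [-0.53, -0.23, 0.63, -0.03, 0.18, -0.01], [-0.53, -0.23, 0.63, -0.03, 0.18, -0.01], [-0.53, -0.23, 0.63, -0.03, 0.18, -0.01]]}}

```text
clock: 9.93
ee_pos: [0.4979, -0.3416, 0.2785]
tool_rot: [[-0.112, 0.985, 0.132], [0.641, 0.173, -0.748], [-0.759, 0.001, -0.651]]
wrist_force: [-0.3, -0.4, -0.6]
opening: 0.0878
```

```bash
python3 log.py; python3 - <<'E'
from h import *
m=manip.camera_model("wrist")
im=manip.snapshot("wrist")
cv2.imwrite("pics/w5.png",cv2.convertScaleAbs(im[:,:,::-1],alpha=1.6));np.savez("w5.npz",im=im,**m)
E
```

```text
9.93 [-0.839  0.476  1.398  0.37   1.876 -1.013] [ 0.4979 -0.3416  0.2785] [-0.3 -0.4 -0.6] [-0.27 -0.13 -0.  ] 0.0878
[[-0.112  0.985  0.132]
 [ 0.641  0.173 -0.748]
 [-0.759  0.001 -0.651]]
```

View pics/w5.png

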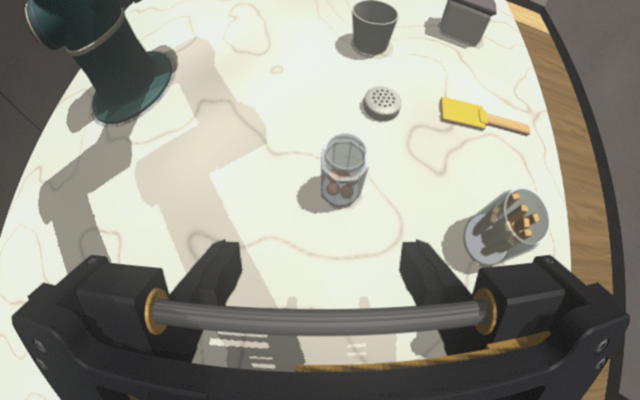

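```bash
cat > ov.py <<'E'
from h import *
import sys
def ov(f,c,yaw,box,out):
    d=np.load(f);m={k:d[k] for k in "KRt"};im=d["im"];x,y,w,h=box;k=600/h
    a=cv2.convertScaleAbs(cv2.resize(im[y:y+h,x:x+w,::-1],None,fx=k,fy=k,interpolation=cv2.INTER_CUBIC),alpha=1.5);b=a.copy()
    for z,col in ((0,(0,0,255)),(.096,(255,0,0))):
        P=[proj("wrist",np.array([c[0]+.03247*np.cos(t),c[1]+.03247*np.sin(t),z]),m) for t in np.radians(yaw+22.5+45*np.arange(9))]
        cv2.polylines(b,[((np.array(P)-[x,y]+.5)*k).astype(int)],False,col,1)
    P=[proj("wrist",np.array([c[0]+.0265*np.cos(t),c[1]+.0265*np.sin(t),.12]),m) for t in np.radians(np.arange(0,361,10))]
    cv2.polylines(b,[((np.array(P)-[x,y]+.5)*k).astype(int)],False,(0,160,0),1)
    cv2.imwrite(out,cv2.resize(np.hstack([a,b]),None,fx=min(1,800/(2*a.shape[1])),fy=min(1,800/(2*a.shape[1]))))
E
python3 -c "
from ov import *
ov('w5.npz',(.4997,-.1778),11,(310,120,66,96),'pics/w5o.png')"
```

```text
(no output)
```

View pics/w5o.png

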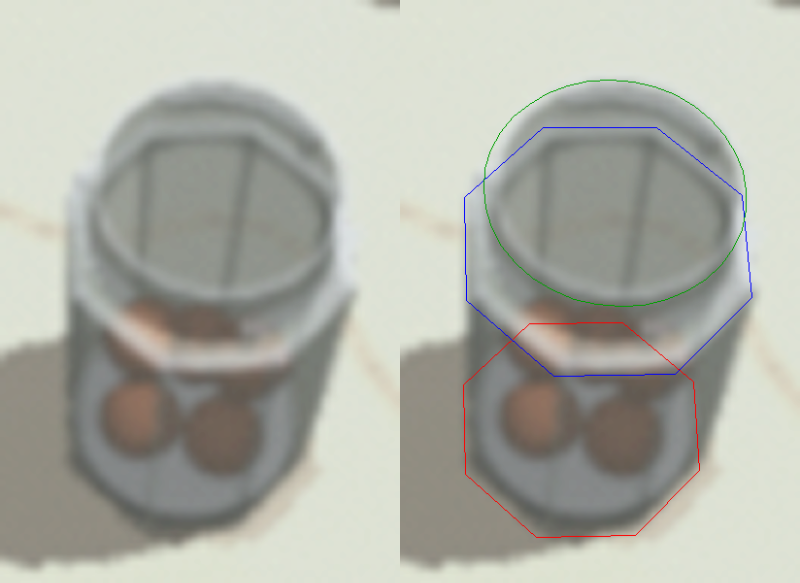

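```bash
python3 - <<'E'
from plan import *
c=np.array([.4999,-.1765,0]);R=horiz(101,20,180)
go(c+[0,0,.056]+(.019-.115)*R[:,0],R)
E
```

```text
calls 2 rows total >= 4.9
[0.95, 0.16, 0.35, -0.0, 0.33, -0.01] ik 0.0 [-0.83  0.65  1.43  0.48  1.9  -1.07]
[0.83, 0.16, 0.58, -0.0, 0.33, -0.01] ik 0.0 [-0.82  0.88  1.42  0.57  1.95 -1.12]
```

Call:
{"op": "move_arm", "data": {"series": [[0.95, 0.16, 0.35, 0, 0.33, -0.01], [0.95, 0.16, 0.35, 0, 0.33, -0.01], [0.95, 0.16, 0.35, 0, 0.33, -0.01], [0.95, 0.16, 0.35, 0, 0.33, -0.01]]}}

```text
clock: 10.32
ee_pos: [0.5061, -0.2966, 0.1775]
tool_rot: [[-0.161, 0.982, 0.094], [0.814, 0.186, -0.55], [-0.558, -0.012, -0.83]]
wrist_force: [-0.2, 0.1, -0.3]
opening: 0.0881
```

Call:
{"op": "move_arm", "data": {"series": [[0.83, 0.16, 0.58, 0, 0.33, -0.01], [0.83, 0.16, 0.58, 0, 0.33, -0.01], [0.83, 0.16, 0.58, 0, 0.33, -0.01], [0.83, 0.16, 0.58, 0, 0.33, -0.01], [0.83, 0.16, 0.58, 0, 0.33, -0.01]]}}

```text
clock: 10.73
ee_pos: [0.5183, -0.2636, 0.0937]
tool_rot: [[-0.183, 0.981, 0.062], [0.922, 0.193, -0.335], [-0.341, -0.004, -0.94]]
wrist_force: [0.2, -0.1, 0.8]
opening: 0.0882
```

```bash
python3 log.py; python3 - <<'E'
from h import *
m=manip.camera_model("wrist")
im=manip.snapshot("wrist")
cv2.imwrite("pics/w6.png",cv2.convertScaleAbs(im[:,:,::-1],alpha=1.6));np.savez("w6.npz",im=im,**m)
from ov import ov
ov("w6.npz",(.4999,-.1765),11,(250,60,140,210),"pics/w6o.png")
E
```

```text
10.73 [-0.813  0.87   1.415  0.572  1.958 -1.117] [ 0.5183 -0.2636  0.0937] [ 0.2 -0.1  0.8] [-0.33 -0.17 -0.02] 0.0882
[[-0.183  0.981  0.062]
 [ 0.922  0.193 -0.335]
 [-0.341 -0.004 -0.94 ]]
```

View pics/w6.png

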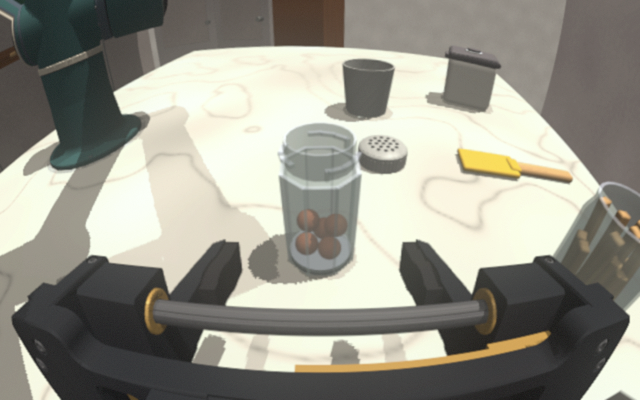

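View pics/w6o.png

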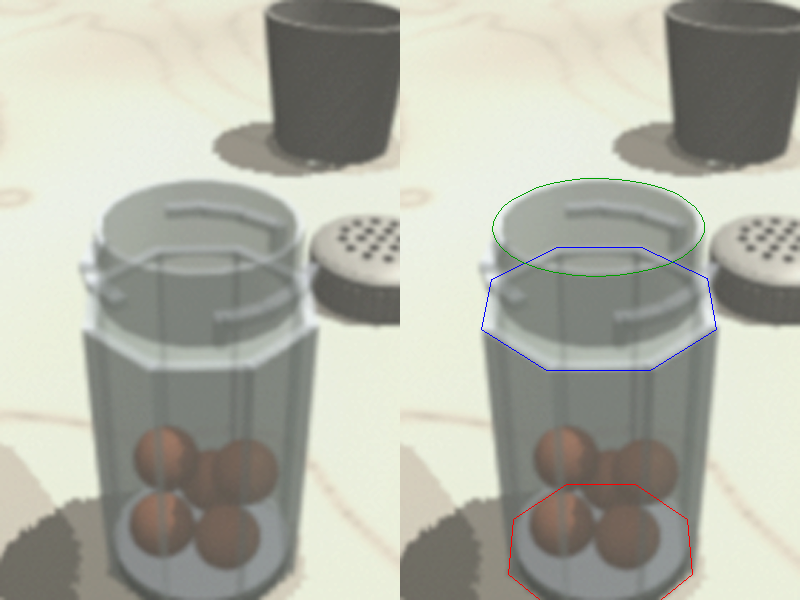

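```bash
python3 - <<'E'
from plan import *
s=manip.sense();print(s["ee_pos"],s["joint_velocities"].round(3))
c=np.array([.5005,-.1768,0]);R=horiz(101,20,180)
go(c+[0,0,.056]+(.019)*R[:,0],R)
E
```

```text
[ 0.51937423 -0.26506529  0.09627326] [-0.009 -0.053 -0.038  0.005  0.002 -0.004]
calls 2 rows total >= 2.8
[0.59, -0.01, 0.03, 0.0, 0.0, 0.0] ik 0.0 [-0.78  0.84  1.53  0.59  1.87 -1.14]
[0.59, -0.01, 0.03, 0.0, 0.0, 0.0] ik 0.0 [-0.74  0.81  1.64  0.61  1.79 -1.17]
```

Call:
{"op": "move_arm", "data": {"series": [[0.2, -0.01, 0.02, 0, 0, 0], [0.4, -0.01, 0.04, 0, 0, 0], [0.6, -0.01, 0.05, 0, 0, 0], [0.6, -0.01, 0.05, 0, 0, 0], [0.6, -0.01, 0.05, 0, 0, 0], [0.6, -0.01, 0.05, 0, 0, 0]]}}

```text
clock: 11.28
ee_pos: [0.5082, -0.2127, 0.0705]
tool_rot: [[-0.179, 0.982, 0.067], [0.921, 0.191, -0.339], [-0.346, 0.001, -0.938]]
wrist_force: [0.6, -0.3, 0.1]
opening: 0.0883
```

```bash
python3 - <<'E'
from plan import *
s=manip.sense();print(s["ee_pos"],s["joint_velocities"].round(3))
c=np.array([.5005,-.1768,0]);R=horiz(101,20,180)
go(c+[0,0,.056]+(.019)*R[:,0],R)
E
```

```text
[ 0.50816976 -0.21272991  0.07050339] [-0.009  0.034 -0.005  0.001 -0.004 -0.002]
calls 1 rows total >= 1.4
[0.58, -0.01, 0.01, 0.0, 0.01, -0.0] ik 0.0 [-0.74  0.81  1.64  0.61  1.79 -1.17]
```

Call:
{"op": "move_arm", "data": {"series": [[0.2, -0.01, 0.01, 0, 0.01, 0], [0.4, -0.01, 0.01, 0, 0.01, 0], [0.57, -0.01, 0.01, 0, 0.01, 0], [0.57, -0.01, 0.01, 0, 0.01, 0], [0.57, -0.01, 0.01, 0, 0.01, 0], [0.57, -0.01, 0.01, 0, 0.01, 0]]}}

```text
clock: 11.78
ee_pos: [0.4961, -0.1601, 0.0469]
tool_rot: [[-0.18, 0.982, 0.061], [0.925, 0.19, -0.328], [-0.333, -0.003, -0.943]]
wrist_force: [0.7, 0.8, 0.6]
opening: 0.088
```

```bash
python3 log.py; python3 - <<'E'
from plan import *
m=manip.camera_model("wrist")
c=np.array([.5005,-.1768,0]);R=horiz(101,20,180)
go(c+[0,0,.056]+(.019)*R[:,0],R)
im=manip.snapshot("wrist")
cv2.imwrite("pics/w7.png",cv2.convertScaleAbs(im[:,:,::-1],alpha=1.6));np.savez("w7.npz",im=im,**m)
E
```

```text
11.78 [-0.74   0.823  1.635  0.614  1.792 -1.172] [ 0.4961 -0.1601  0.0469] [0.7 0.8 0.6] [-0.43 -0.17 -0.04] 0.088
[[-0.18   0.982  0.061]
 [ 0.925  0.19  -0.328]
 [-0.333 -0.003 -0.943]]
calls 1 rows total >= 0.1
[-0.0, 0.01, -0.03, -0.0, -0.01, 0.0] ik 0.0 [-0.74  0.81  1.64  0.61  1.79 -1.17]
```

View pics/w7.png

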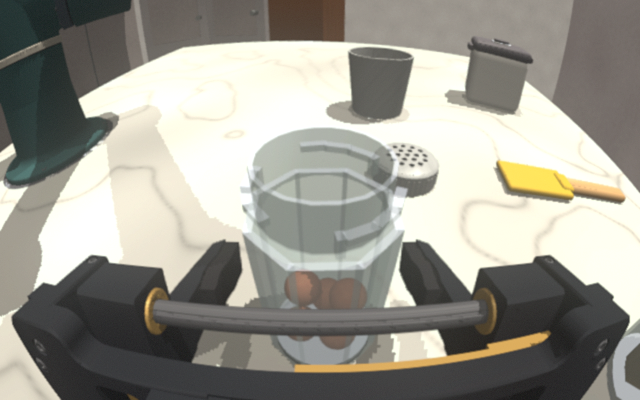

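The jar is centred between the fingers (jar spans columns 245–405, fingertips at 240 and 402). I close the fingers.

Call:
{"op": "move_arm", "data": {"series": [[0, 0, 0, 0, 0, 0], [0, 0, 0, 0, 0, 0], [0, 0, 0, 0, 0, 0], [0, 0, 0, 0, 0, 0], [0, 0, 0, 0, 0, 0], [0, 0, 0, 0, 0, 0]], "fingers": 1, "grip_force": 40}}

```text
clock: 12.33
ee_pos: [0.4955, -0.1582, 0.0457]
tool_rot: [[-0.181, 0.982, 0.059], [0.926, 0.19, -0.325], [-0.331, -0.004, -0.944]]
wrist_force: [2.8, 0.3, 0.7]
opening: 0.0594
```

```bash
python3 log.py
```

```text
12.33 [-0.738  0.824  1.638  0.615  1.791 -1.172] [ 0.4955 -0.1582  0.0457] [2.8 0.3 0.7] [-0.22 -0.31 -0.37] 0.0594
[[-0.181  0.982  0.059]
 [ 0.926  0.19  -0.325]
 [-0.331 -0.004 -0.944]]
```

Call:
{"op": "move_arm", "data": {"series": [[-0.03, 0, -0.09, 0, 0, 0], [-0.1, 0, -0.28, 0, 0, 0], [-0.17, 0, -0.47, 0, 0, 0], [-0.25, 0, -0.71, 0, 0, 0], [-0.33, 0, -0.94, 0, 0, 0], [-0.33, 0, -0.94, 0, 0, 0], [-0.33, 0, -0.94, 0, 0, 0]]}}

```text
clock: 12.92
ee_pos: [0.4956, -0.1586, 0.1453]
tool_rot: [[-0.181, 0.982, 0.06], [0.925, 0.191, -0.329], [-0.334, -0.004, -0.942]]
wrist_force: [-0.2, -0.9, -4.2]
opening: 0.0598
```

```bash
python3 log.py; python3 - <<'E'
from h import *
m=manip.camera_model("wrist")
im=manip.snapshot("wrist")
cv2.imwrite("pics/w8.png",cv2.convertScaleAbs(im[:,:,::-1],alpha=1.6));np.savez("w8.npz",im=im,**m)
E
```

```text
12.92 [-0.738  0.679  1.652  0.634  1.894 -1.093] [ 0.4956 -0.1586  0.1453] [-0.2 -0.9 -4.2] [-0.99 -0.3   0.04] 0.0598
[[-0.181  0.982  0.06 ]
 [ 0.925  0.191 -0.329]
 [-0.334 -0.004 -0.942]]
```

View pics/w8.png

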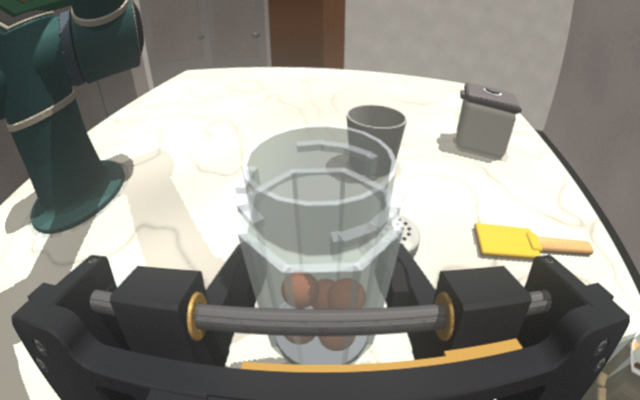

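```bash
cat > pour.py <<'E'
from plan import *
Rg=horiz(101,19.4,180);g=.052;H=101;b=-50
def W(t,psi,lz,off=-.02): return pose(Rg,g,H+b,psi,t,lipxy_off=off,lipz=lz)
E
python3 - <<'E'
from pour import *
p,R,M,u,ee=W(45,-10,.27)
print(p,M);q=go(p,R);print(clear(p,R,q))
p,R,M,u,ee=W(75,-20,.22)
print(p,M);q,e=ik(p,R,q);print(q.round(2),clear(p,R,q))
E
```

```text
[0.44508195 0.13497691 0.22627916] [0.48759796 0.15374513 0.28697056]
calls 3 rows total >= 7.4
[0.84, 0.02, -0.59, 0.28, -0.19, -0.02] ik 0.0 [-0.61  0.47  1.83  0.64  1.75 -0.8 ]
[0.75, -0.11, -0.7, 0.28, -0.19, -0.02] ik 0.0 [-0.43  0.29  1.94  0.64  1.66 -0.45]
[0.64, -0.25, -0.76, 0.28, -0.19, -0.02] ik 0.0 [-0.21  0.17  1.97  0.63  1.61 -0.03]
(1, np.float64(0.1930035726917785), np.float64(0.4520976307807792))
[0.42699058 0.14083425 0.21282208] [0.49303222 0.1645     0.24318222]
[-0.11  0.25  1.89  0.5   1.69  0.52] (1, np.float64(0.1753702894554851), np.float64(0.44136843091660893))
```

Call:
{"op": "move_arm", "data": {"series": [[0.17, 0, -0.12, 0.06, -0.04, 0], [0.38, 0.01, -0.27, 0.12, -0.08, -0.01], [0.6, 0.01, -0.42, 0.2, -0.13, -0.01], [0.84, 0.02, -0.59, 0.28, -0.19, -0.02]]}}

```text
clock: 13.3
ee_pos: [0.477, -0.06, 0.1702]
tool_rot: [[-0.204, 0.97, -0.136], [0.862, 0.112, -0.494], [-0.464, -0.218, -0.859]]
wrist_force: [0.6, 0.9, -3.6]
opening: 0.0594
```

Call:
{"op": "move_arm", "data": {"series": [[0.19, -0.03, -0.18, 0.07, -0.05, 0], [0.38, -0.06, -0.35, 0.14, -0.1, -0.01], [0.56, -0.08, -0.53, 0.21, -0.15, -0.01], [0.75, -0.11, -0.7, 0.28, -0.19, -0.02]]}}

```text
clock: 13.63
ee_pos: [0.4604, 0.0385, 0.1993]
tool_rot: [[-0.252, 0.917, -0.308], [0.776, 0.002, -0.631], [-0.578, -0.398, -0.712]]
wrist_force: [-0.0, -0.3, -2.9]
opening: 0.0592
```

Call:
{"op": "move_arm", "data": {"series": [[0.17, -0.06, -0.2, 0.07, -0.05, 0], [0.36, -0.14, -0.42, 0.16, -0.1, -0.01], [0.53, -0.2, -0.63, 0.22, -0.16, -0.02], [0.64, -0.25, -0.76, 0.28, -0.19, -0.02], [0.64, -0.25, -0.76, 0.28, -0.19, -0.02]]}}

```text
clock: 14.05
ee_pos: [0.4444, 0.1376, 0.2278]
tool_rot: [[-0.325, 0.83, -0.453], [0.675, -0.132, -0.726], [-0.662, -0.541, -0.518]]
wrist_force: [-0.6, -0.4, -4.9]
opening: 0.059
```

```bash
python3 log.py; python3 - <<'E'
from pour import *
p,R,M,u,ee=W(72,-20,.2,-.03)
print(p,M);q=go(p,R);print(clear(p,R,q))
E
```

```text
14.05 [-0.209  0.165  1.969  0.635  1.604 -0.029] [0.4444 0.1376 0.2278] [-0.6 -0.4 -4.9] [-0.6  -0.39  0.02] 0.059
[[-0.325  0.83  -0.453]
 [ 0.675 -0.132 -0.726]
 [-0.662 -0.541 -0.518]]
[0.41882903 0.1359303  0.18890624] [0.48342788 0.15872913 0.22282536]
calls 1 rows total >= 4.0
[0.33, 0.0, 0.33, 0.59, -0.24, -0.08] ik 0.0 [-0.13  0.24  1.94  0.51  1.63  0.45]
(1, np.float64(0.15141770751239655), np.float64(0.4200588362739389))
```

Call:
{"op": "move_arm", "data": {"series": [[0.08, 0, 0.08, 0.15, -0.06, -0.02], [0.17, 0, 0.17, 0.3, -0.12, -0.04], [0.25, 0, 0.25, 0.45, -0.18, -0.06], [0.33, 0, 0.33, 0.59, -0.24, -0.08], [0.33, 0, 0.33, 0.59, -0.24, -0.08], [0.33, 0, 0.33, 0.59, -0.24, -0.08]]}}

```text
clock: 14.55
ee_pos: [0.4193, 0.1331, 0.1871]
tool_rot: [[-0.478, 0.531, -0.699], [0.557, -0.432, -0.709], [-0.679, -0.729, -0.09]]
wrist_force: [-0.3, -0.2, -4.1]
opening: 0.0595
```

```bash
python3 log.py; python3 - <<'E'
from pour import *
m=manip.camera_model("wrist");im=manip.snapshot("wrist")
cv2.imwrite("pics/w9.png",cv2.convertScaleAbs(im[:,:,::-1],alpha=1.6))
a=manip.snapshot("scene");b=manip.snapshot("top")
f=lambda im,x,y,w,h:cv2.convertScaleAbs(cv2.resize(im[y:y+h,x:x+w,::-1],(400,int(400*h/w)),interpolation=cv2.INTER_CUBIC),alpha=1.8)
cv2.imwrite("pics/c9.png",np.hstack([f(a,290,80,120,120),f(b,160,170,120,120)]))
p,R,M,u,ee=W(75,-20,.12)
print(p,M);q=go(p,R);print(clear(p,R,q))
E
```

```text
14.55 [-0.14   0.246  1.946  0.508  1.624  0.446] [0.4193 0.1331 0.1871] [-0.3 -0.2 -4.1] [-0.54 -0.5  -0.01] 0.0595
[[-0.478  0.531 -0.699]
 [ 0.557 -0.432 -0.709]
 [-0.679 -0.729 -0.09 ]]
[0.42699058 0.14083425 0.11282208] [0.49303222 0.1645     0.14318222]
calls 1 rows total >= 1.8
[0.53, 0.55, -0.03, 0.04, -0.05, -0.02] ik 0.0 [-0.11  0.38  1.94  0.5   1.53  0.44]
(np.float64(0.028087000096709974), np.float64(0.07537028945548513), np.float64(0.34136843091660707))
```

View pics/w9.png

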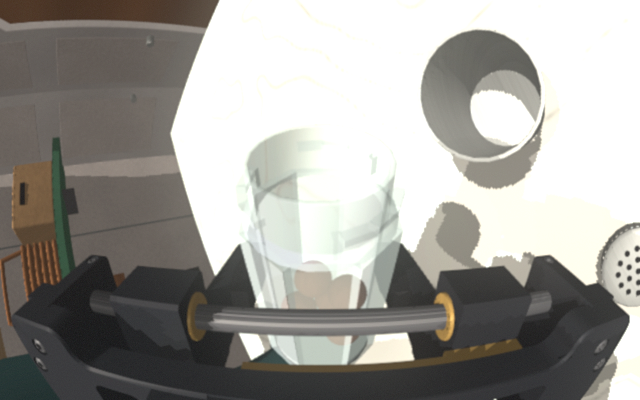

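View pics/c9.png

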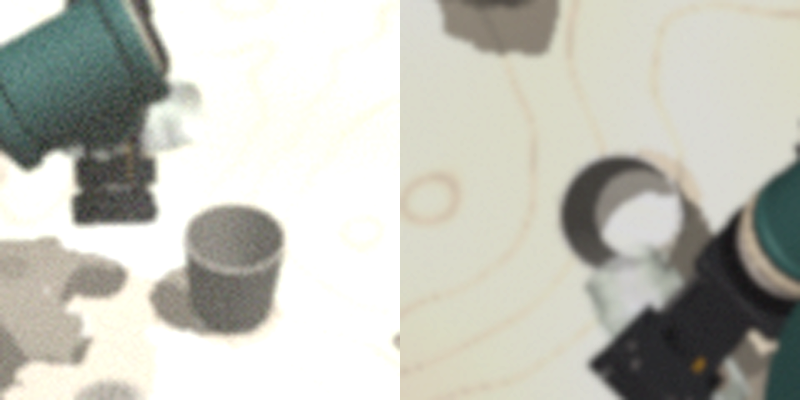

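```bash
python3 - <<'E'
from pour import *
p,R,M,u,ee=W(78,-20,.125)
q=go(p,R);print(clear(p,R,q))
E
```

```text
calls 1 rows total >= 1.6
[0.47, 0.49, -0.04, 0.09, -0.1, -0.04] ik 0.0 [-0.1   0.38  1.92  0.48  1.57  0.49]
(np.float64(0.030256334369233084), np.float64(0.08413952576171864), np.float64(0.3470712699212615))
```

Call:
{"op": "move_arm", "data": {"series": [[0.12, 0.12, -0.01, 0.02, -0.02, -0.01], [0.24, 0.25, -0.02, 0.05, -0.05, -0.02], [0.36, 0.37, -0.03, 0.07, -0.08, -0.03], [0.47, 0.49, -0.04, 0.09, -0.1, -0.04], [0.47, 0.49, -0.04, 0.09, -0.1, -0.04], [0.47, 0.49, -0.04, 0.09, -0.1, -0.04]]}}

```text
clock: 15.2
ee_pos: [0.4266, 0.1407, 0.1217]
tool_rot: [[-0.547, 0.466, -0.695], [0.516, -0.467, -0.718], [-0.66, -0.751, 0.015]]
wrist_force: [0.3, 0.6, -3.7]
opening: 0.0597
```

```bash
python3 log.py; python3 - <<'E'
from pour import *
b=manip.snapshot("top");a=manip.snapshot("scene")
f=lambda im,x,y,w,h:cv2.convertScaleAbs(cv2.resize(im[y:y+h,x:x+w,::-1],(400,int(400*h/w)),interpolation=cv2.INTER_CUBIC),alpha=1.8)
cv2.imwrite("pics/c10.png",np.hstack([f(a,320,110,80,80),f(b,190,200,80,80)]))
for t in (90,100,110,120):
  p,R,M,u,ee=W(t,-20,.125);print(t,delta(p,R).round(2).tolist());
E
```

```text
15.2 [-0.097  0.387  1.917  0.478  1.571  0.492] [0.4266 0.1407 0.1217] [ 0.3  0.6 -3.7] [-0.49 -0.61 -0.03] 0.0597
[[-0.547  0.466 -0.695]
 [ 0.516 -0.467 -0.718]
 [-0.66  -0.751  0.015]]
90 [-0.1, -0.11, -0.0, 0.19, -0.17, -0.07]
100 [-0.19, -0.2, -0.03, 0.36, -0.31, -0.12]
110 [-0.28, -0.28, -0.09, 0.52, -0.45, -0.18]
120 [-0.36, -0.35, -0.16, 0.68, -0.6, -0.24]
```

View pics/c10.png

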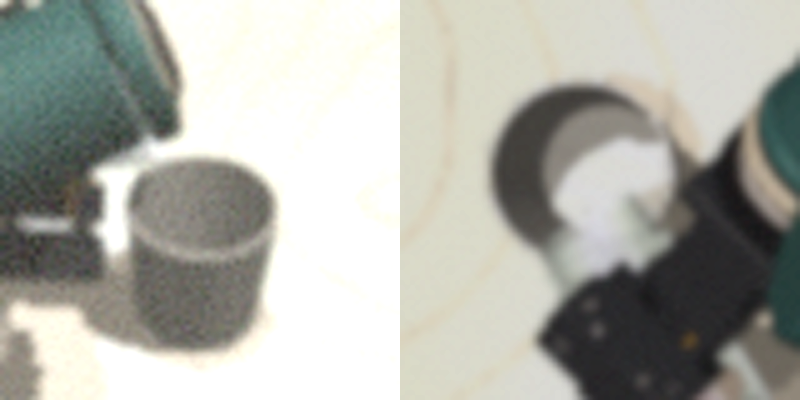

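Call:
{"op": "move_arm", "data": {"series": [[-0.02, -0.02, 0, 0.04, -0.03, -0.01], [-0.05, -0.05, 0, 0.09, -0.08, -0.03], [-0.08, -0.08, 0, 0.14, -0.13, -0.05], [-0.1, -0.11, 0, 0.19, -0.17, -0.07], [-0.12, -0.13, -0.01, 0.23, -0.2, -0.08], [-0.14, -0.15, -0.01, 0.27, -0.24, -0.09], [-0.16, -0.17, -0.02, 0.3, -0.26, -0.1], [-0.18, -0.19, -0.02, 0.33, -0.29, -0.11], [-0.19, -0.2, -0.03, 0.36, -0.31, -0.12], [-0.19, -0.2, -0.03, 0.36, -0.31, -0.12]]}}

```text
clock: 16.13
ee_pos: [0.4311, 0.1426, 0.1505]
tool_rot: [[-0.741, 0.217, -0.636], [0.396, -0.624, -0.674], [-0.542, -0.751, 0.376]]
wrist_force: [-0.0, -1.2, -5.5]
opening: 0.0597
```

```bash
python3 log.py; python3 - <<'E'
from pour import *
b=manip.snapshot("top");a=manip.snapshot("scene")
f=lambda im,x,y,w,h:cv2.convertScaleAbs(cv2.resize(im[y:y+h,x:x+w,::-1],(400,int(400*h/w)),interpolation=cv2.INTER_CUBIC),alpha=1.8)
cv2.imwrite("pics/c11.png",np.hstack([f(a,320,110,80,80),f(b,190,200,80,80)]))
for t in (110,122):
  p,R,M,u,ee=W(t,-20,.125);print(t,delta(p,R).round(2).tolist());
E
```

```text
16.13 [-0.025  0.508  1.759  0.398  1.801  0.826] [0.4311 0.1426 0.1505] [-0.  -1.2 -5.5] [-0.41 -0.86  0.  ] 0.0597
[[-0.741  0.217 -0.636]
 [ 0.396 -0.624 -0.674]
 [-0.542 -0.751  0.376]]
110 [-0.09, -0.1, -0.01, 0.16, -0.15, -0.06]
122 [-0.2, -0.21, -0.04, 0.35, -0.32, -0.13]
```

View pics/c11.png

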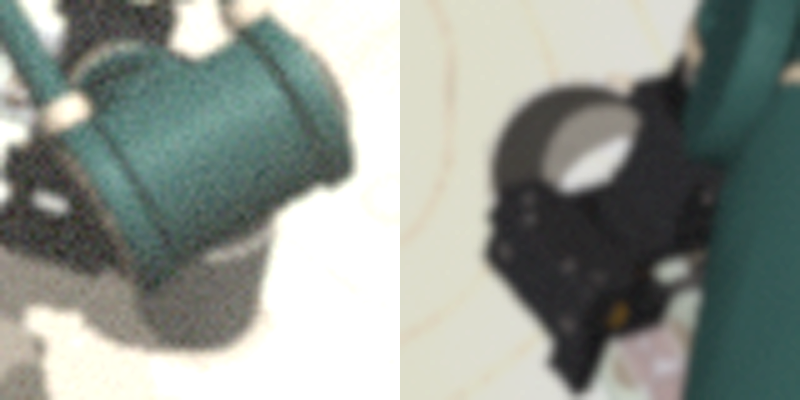

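Call:
{"op": "move_arm", "data": {"series": [[-0.02, -0.02, 0, 0.04, -0.03, -0.01], [-0.05, -0.05, 0, 0.08, -0.07, -0.03], [-0.07, -0.07, -0.01, 0.12, -0.11, -0.04], [-0.09, -0.1, -0.01, 0.16, -0.15, -0.06], [-0.11, -0.12, -0.01, 0.19, -0.18, -0.07], [-0.13, -0.14, -0.02, 0.22, -0.2, -0.08], [-0.14, -0.15, -0.02, 0.25, -0.23, -0.09], [-0.16, -0.17, -0.03, 0.28, -0.26, -0.1], [-0.18, -0.19, -0.03, 0.32, -0.29, -0.12], [-0.2, -0.21, -0.04, 0.35, -0.32, -0.13], [-0.2, -0.21, -0.04, 0.35, -0.32, -0.13], [-0.2, -0.21, -0.04, 0.35, -0.32, -0.13]]}}

```text
clock: 17.23
ee_pos: [0.4429, 0.1504, 0.1743]
tool_rot: [[-0.891, -0.021, -0.454], [0.309, -0.76, -0.572], [-0.333, -0.649, 0.684]]
wrist_force: [0.1, 0.4, -4.6]
opening: 0.0598
```

Call:
{"op": "move_arm", "data": {"series": [[0, 0, 0, 0, 0, 0], [0, 0, 0, 0, 0, 0], [0, 0, 0, 0, 0, 0], [0, 0, 0, 0, 0, 0], [0, 0, 0, 0, 0, 0], [0, 0, 0, 0, 0, 0], [0, 0, 0, 0, 0, 0], [0, 0, 0, 0, 0, 0]]}}

```text
clock: 17.9
ee_pos: [0.4428, 0.1505, 0.1744]
tool_rot: [[-0.891, -0.021, -0.453], [0.309, -0.761, -0.571], [-0.333, -0.649, 0.684]]
wrist_force: [-0.2, -0.5, -3.7]
opening: 0.0597
```

```bash
python3 log.py; python3 - <<'E'
from pour import *
b=manip.snapshot("top");a=manip.snapshot("scene");w=manip.snapshot("wrist")
f=lambda im,x,y,w,h:cv2.convertScaleAbs(cv2.resize(im[y:y+h,x:x+w,::-1],(400,int(400*h/w)),interpolation=cv2.INTER_CUBIC),alpha=1.8)
cv2.imwrite("pics/c12.png",np.hstack([f(a,320,110,80,80),f(b,190,200,80,80)]))
cv2.imwrite("pics/w12.png",cv2.convertScaleAbs(w[:,:,::-1],alpha=1.6))
E
```

```text
17.9 [0.028 0.665 1.609 0.384 2.046 1.12 ] [0.4428 0.1505 0.1744] [-0.2 -0.5 -3.7] [-0.26 -0.93  0.02] 0.0597
[[-0.891 -0.021 -0.453]
 [ 0.309 -0.761 -0.571]
 [-0.333 -0.649  0.684]]
```

View pics/c12.png

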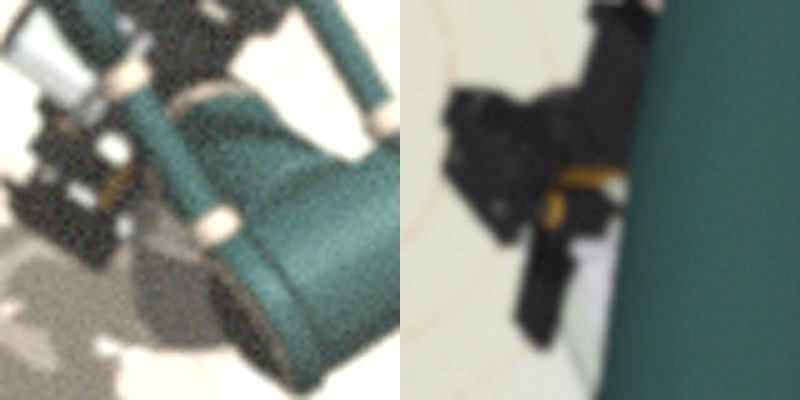

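View pics/w12.png

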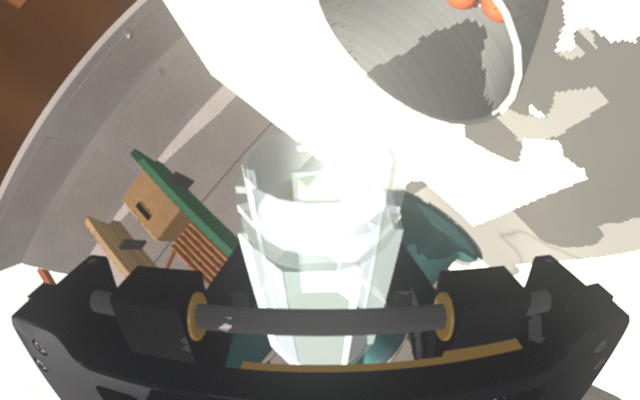

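The shaker is now empty in the wrist view. Two orange balls show in the cup at (460,2) and (493,10), with the rest hidden off the top edge. I raise clear of the cup.

Call:
{"op": "move_arm", "data": {"series": [[-0.08, -0.16, 0.17, 0, 0, 0], [-0.16, -0.32, 0.34, 0, 0, 0], [-0.24, -0.48, 0.51, 0, 0, 0], [-0.33, -0.65, 0.68, 0, 0, 0], [-0.33, -0.65, 0.68, 0, 0, 0]]}}

```text
clock: 18.47
ee_pos: [0.4442, 0.151, 0.2787]
tool_rot: [[-0.889, -0.016, -0.458], [0.309, -0.76, -0.573], [-0.338, -0.65, 0.68]]
wrist_force: [-0.0, -0.3, -2.8]
opening: 0.0592
```

```bash
python3 log.py; python3 - <<'E'
from pour import *
w=manip.snapshot("wrist")
cv2.imwrite("pics/w13.png",cv2.convertScaleAbs(w[:,:,::-1],alpha=1.6))
p,R,M,u,ee=W(60,-15,.26,-.05)
q=go(p,R);print(clear(p,R,q))
p2=np.array([.4955,-.1582,.1457]);d=delta(p2,Rg,{"tool_rot":R,"ee_pos":p});print(d.round(2),ik(p2,Rg,q))
E
```

```text
18.47 [0.028 0.544 1.574 0.42  2.184 1.187] [0.4442 0.151  0.2787] [-0.  -0.3 -2.8] [-0.29 -0.87 -0.  ] 0.0592
[[-0.889 -0.016 -0.458]
 [ 0.309 -0.76  -0.573]
 [-0.338 -0.65   0.68 ]]
calls 2 rows total >= 8.7
[0.17, 0.26, 0.03, -0.53, 0.4, 0.19] ik 0.0 [-0.05  0.33  1.75  0.42  1.9   0.74]
[0.17, 0.19, 0.18, -0.53, 0.4, 0.19] ik 0.0 [-0.2   0.14  1.97  0.53  1.67  0.24]
(1, np.float64(0.19704167828289437), np.float64(0.46884940164047995))
[-1.39  1.99  1.81 -1.16  0.72  0.09] (array([-0.73862599,  0.67860989,  1.65352536,  0.63648282,  1.89488994,
       -1.09710655]), np.float64(5.745404152435185e-14))
```

View pics/w13.png

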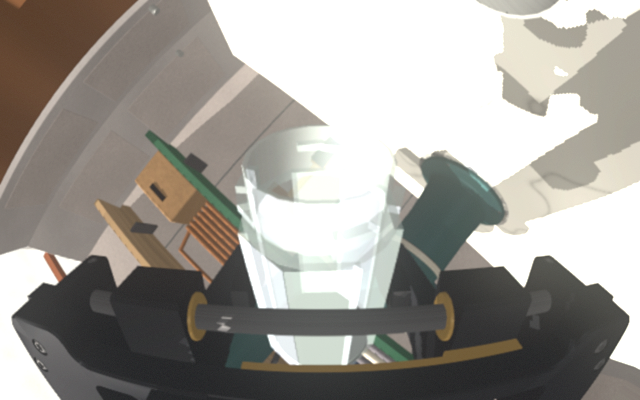

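The shaker is empty. Next I tilt it back.

Call:
{"op": "move_arm", "data": {"series": [[0.04, 0.06, 0, -0.13, 0.1, 0.05], [0.08, 0.13, 0.01, -0.26, 0.2, 0.1], [0.13, 0.2, 0.02, -0.4, 0.3, 0.14], [0.17, 0.26, 0.03, -0.53, 0.4, 0.19], [0.17, 0.26, 0.03, -0.53, 0.4, 0.19], [0.17, 0.26, 0.03, -0.53, 0.4, 0.19]]}}

```text
clock: 19.02
ee_pos: [0.4245, 0.134, 0.2527]
tool_rot: [[-0.69, 0.333, -0.642], [0.42, -0.539, -0.73], [-0.589, -0.774, 0.232]]
wrist_force: [0.5, -0.2, -2.8]
opening: 0.0597
```

Call:
{"op": "move_arm", "data": {"series": [[0.04, 0.05, 0.04, -0.13, 0.1, 0.05], [0.08, 0.1, 0.08, -0.26, 0.2, 0.1], [0.13, 0.14, 0.13, -0.4, 0.3, 0.14], [0.17, 0.19, 0.18, -0.53, 0.4, 0.19], [0.17, 0.19, 0.18, -0.53, 0.4, 0.19], [0.17, 0.19, 0.18, -0.53, 0.4, 0.19]]}}

```text
clock: 19.52
ee_pos: [0.4069, 0.1179, 0.2316]
tool_rot: [[-0.414, 0.68, -0.604], [0.594, -0.301, -0.746], [-0.69, -0.668, -0.279]]
wrist_force: [-0.5, -0.3, -3.9]
opening: 0.0595
```

```bash
python3 log.py; python3 - <<'E'
from pour import *
b=manip.snapshot("top")
f=lambda im,x,y,w,h:cv2.convertScaleAbs(cv2.resize(im[y:y+h,x:x+w,::-1],(500,int(500*h/w)),interpolation=cv2.INTER_CUBIC),alpha=1.8)
cv2.imwrite("pics/c14.png",f(b,180,190,80,80))
p2=np.array([.4955,-.1582,.16]);q=go(p2,Rg)
E
```

```text
19.52 [-0.197  0.136  1.976  0.527  1.664  0.243] [0.4069 0.1179 0.2316] [-0.5 -0.3 -3.9] [-0.51 -0.41  0.03] 0.0595
[[-0.414  0.68  -0.604]
 [ 0.594 -0.301 -0.746]
 [-0.69  -0.668 -0.279]]
calls 2 rows total >= 8.7
[-0.75, 0.96, 0.87, -0.59, 0.36, 0.04] ik 0.0 [-0.53  0.32  1.91  0.59  1.71 -0.49]
[-0.99, 0.55, 0.97, -0.59, 0.36, 0.04] ik 0.0 [-0.74  0.66  1.65  0.64  1.91 -1.08]
```

View pics/c14.png

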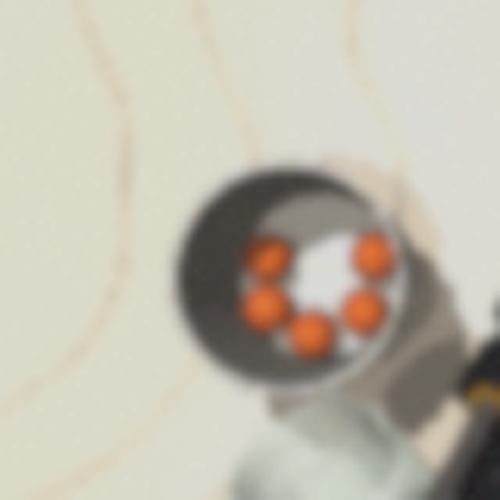

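All five balls are in the cup. I return the shaker to upright above its spot.

Call:
{"op": "move_arm", "data": {"series": [[-0.12, 0.16, 0.14, -0.1, 0.06, 0.01], [-0.25, 0.32, 0.29, -0.2, 0.12, 0.01], [-0.38, 0.48, 0.43, -0.3, 0.18, 0.02], [-0.5, 0.64, 0.58, -0.4, 0.24, 0.03], [-0.62, 0.8, 0.72, -0.5, 0.3, 0.03], [-0.75, 0.96, 0.87, -0.59, 0.36, 0.04], [-0.75, 0.96, 0.87, -0.59, 0.36, 0.04]]}}

```text
clock: 20.15
ee_pos: [0.4539, -0.0234, 0.1932]
tool_rot: [[-0.253, 0.912, -0.324], [0.787, -0.001, -0.617], [-0.563, -0.411, -0.717]]
wrist_force: [1.3, -0.1, -4.0]
opening: 0.0597
```

```bash
python3 log.py; python3 - <<'E'
from pour import *
p2=np.array([.4955,-.1582,.16]);q=go(p2,Rg)
E
```

```text
20.15 [-0.535  0.335  1.901  0.586  1.711 -0.496] [ 0.4539 -0.0234  0.1932] [ 1.3 -0.1 -4. ] [-0.79 -0.32 -0.04] 0.0597
[[-0.253  0.912 -0.324]
 [ 0.787 -0.001 -0.617]
 [-0.563 -0.411 -0.717]]
calls 1 rows total >= 4.3
[-0.98, 0.52, 0.93, -0.59, 0.36, 0.05] ik 0.0 [-0.74  0.66  1.65  0.64  1.91 -1.08]
```

Call:
{"op": "move_arm", "data": {"series": [[-0.2, 0.1, 0.18, -0.12, 0.07, 0.01], [-0.4, 0.2, 0.36, -0.24, 0.14, 0.02], [-0.6, 0.32, 0.56, -0.36, 0.22, 0.03], [-0.8, 0.42, 0.75, -0.48, 0.29, 0.04], [-0.98, 0.52, 0.93, -0.59, 0.36, 0.05], [-0.98, 0.52, 0.93, -0.59, 0.36, 0.05], [-0.98, 0.52, 0.93, -0.59, 0.36, 0.05], [-0.98, 0.52, 0.93, -0.59, 0.36, 0.05]]}}

```text
clock: 20.82
ee_pos: [0.4959, -0.1537, 0.163]
tool_rot: [[-0.181, 0.981, 0.065], [0.927, 0.192, -0.324], [-0.33, 0.002, -0.944]]
wrist_force: [-0.1, -0.2, -2.3]
opening: 0.0593
```

```bash
python3 log.py; python3 - <<'E'
from pour import *
p2=np.array([.4955,-.1582,.06]);q=go(p2,Rg)
w=manip.snapshot("wrist");cv2.imwrite("pics/w15.png",cv2.convertScaleAbs(w[:,:,::-1],alpha=1.6))
a=manip.snapshot("scene")
f=lambda im,x,y,w,h:cv2.convertScaleAbs(cv2.resize(im[y:y+h,x:x+w,::-1],(500,int(500*h/w)),interpolation=cv2.INTER_CUBIC),alpha=1.8)
cv2.imwrite("pics/c15.png",f(a,200,130,120,120))
E
```

```text
20.82 [-0.734  0.653  1.659  0.646  1.911 -1.083] [ 0.4959 -0.1537  0.163 ] [-0.1 -0.2 -2.3] [-0.88 -0.21 -0.03] 0.0593
[[-0.181  0.981  0.065]
 [ 0.927  0.192 -0.324]
 [-0.33   0.002 -0.944]]
calls 2 rows total >= 2.5
[0.15, -0.01, 0.49, 0.0, -0.0, 0.0] ik 0.0 [-0.74  0.73  1.66  0.63  1.86 -1.13]
[0.15, -0.01, 0.49, 0.0, -0.0, 0.0] ik 0.0 [-0.74  0.8   1.64  0.62  1.8  -1.17]
```

View pics/w15.png

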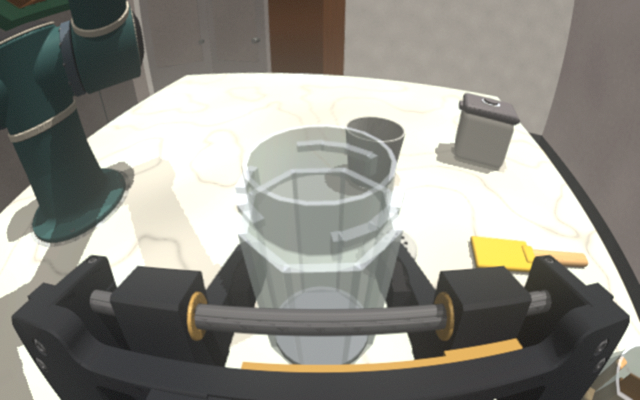

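View pics/c15.png

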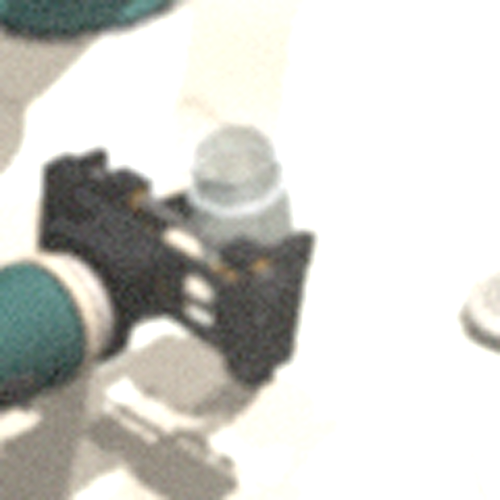

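The jar sits in the hand exactly as after the lift (rim at row 130 to 190, columns 245–400), empty and upright. I lower it in stages.

Call:
{"op": "move_arm", "data": {"series": [[0.07, 0, 0.22, 0, 0, 0], [0.14, -0.01, 0.45, 0, 0, 0], [0.21, -0.01, 0.66, 0, 0, 0], [0.27, -0.02, 0.85, 0, 0, 0], [0.31, -0.02, 0.95, 0, 0, 0], [0.31, -0.02, 0.98, 0, 0, 0], [0.31, -0.02, 0.98, 0, 0, 0], [0.31, -0.02, 0.98, 0, 0, 0]]}}

```text
clock: 21.58
ee_pos: [0.4953, -0.1578, 0.0626]
tool_rot: [[-0.179, 0.981, 0.069], [0.926, 0.192, -0.325], [-0.332, 0.006, -0.943]]
wrist_force: [0.5, -0.1, -3.0]
opening: 0.0596
```

```bash
python3 log.py; python3 - <<'E'
from pour import *
p2=np.array([.4955,-.1582,.046]);q=go(p2,Rg)
E
```

```text
21.58 [-0.739  0.797  1.645  0.619  1.805 -1.17 ] [ 0.4953 -0.1578  0.0626] [ 0.5 -0.1 -3. ] [-0.81 -0.27 -0.  ] 0.0596
[[-0.179  0.981  0.069]
 [ 0.926  0.192 -0.325]
 [-0.332  0.006 -0.943]]
calls 1 rows total >= 0.4
[0.05, -0.0, 0.16, 0.01, 0.0, -0.0] ik 0.0 [-0.74  0.82  1.64  0.62  1.79 -1.18]
```

Call:
{"op": "move_arm", "data": {"series": [[0.01, 0, 0.04, 0.01, 0, 0], [0.02, 0, 0.08, 0.01, 0, 0], [0.03, 0, 0.11, 0.01, 0, 0], [0.04, 0, 0.14, 0.01, 0, 0], [0.05, 0, 0.15, 0.01, 0, 0], [0.05, 0, 0.15, 0.01, 0, 0]]}}

```text
clock: 22.08
ee_pos: [0.4949, -0.1583, 0.0458]
tool_rot: [[-0.179, 0.982, 0.06], [0.927, 0.188, -0.325], [-0.33, -0.002, -0.944]]
wrist_force: [0.2, -1.5, -0.4]
opening: 0.0597
```

```bash
python3 log.py
```

```text
22.08 [-0.74   0.823  1.64   0.616  1.79  -1.174] [ 0.4949 -0.1583  0.0458] [ 0.2 -1.5 -0.4] [-0.43 -0.1   0.01] 0.0597
[[-0.179  0.982  0.06 ]
 [ 0.927  0.188 -0.325]
 [-0.33  -0.002 -0.944]]
```

Call:
{"op": "move_arm", "data": {"series": [[0, 0, 0.01, 0, 0, 0], [0, 0, 0.01, 0, 0, 0], [0, 0, 0.01, 0, 0, 0]]}}

```text
clock: 22.33
ee_pos: [0.495, -0.1583, 0.0458]
tool_rot: [[-0.179, 0.982, 0.06], [0.927, 0.189, -0.324], [-0.329, -0.002, -0.944]]
wrist_force: [-0.1, -0.2, 5.0]
opening: 0.0597
```

```bash
python3 log.py
```

```text
22.33 [-0.74   0.824  1.639  0.616  1.791 -1.175] [ 0.495  -0.1583  0.0458] [-0.1 -0.2  5. ] [0.28 0.2  0.07] 0.0597
[[-0.179  0.982  0.06 ]
 [ 0.927  0.189 -0.324]
 [-0.329 -0.002 -0.944]]
```

Firm contact (+5 N). I release, then back out along the tool axis.

Call:
{"op": "move_arm", "data": {"series": [[0, 0, 0, 0, 0, 0], [0, 0, 0, 0, 0, 0], [0, 0, 0, 0, 0, 0], [0, 0, 0, 0, 0, 0], [0, 0, 0, 0, 0, 0]], "fingers": -1}}

```text
clock: 22.75
ee_pos: [0.4948, -0.1582, 0.0442]
tool_rot: [[-0.179, 0.982, 0.06], [0.926, 0.189, -0.326], [-0.331, -0.003, -0.944]]
wrist_force: [0.6, -0.0, 0.2]
opening: 0.0877
```

```bash
python3 log.py;  python3 - <<'E'
from h import *
w=manip.snapshot("wrist");cv2.imwrite("pics/w16.png",cv2.convertScaleAbs(w[:,:,::-1],alpha=1.6))
E
```

```text
22.75 [-0.74   0.825  1.64   0.615  1.788 -1.175] [ 0.4948 -0.1582  0.0442] [ 0.6 -0.   0.2] [-0.42 -0.19 -0.04] 0.0877
[[-0.179  0.982  0.06 ]
 [ 0.926  0.189 -0.326]
 [-0.331 -0.003 -0.944]]
```

View pics/w16.png

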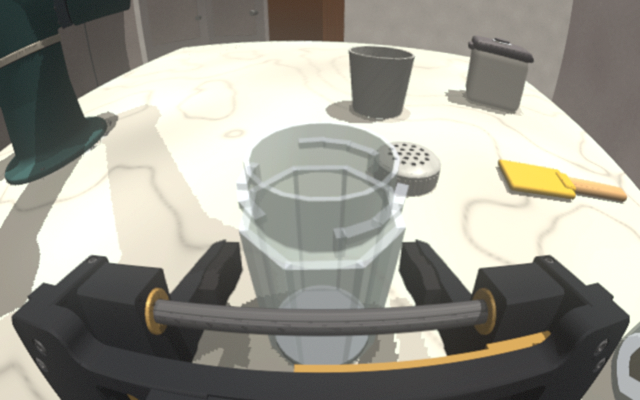

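The jar stands upright and free between the open fingers (columns 243–405). I retreat.

Call:
{"op": "move_arm", "data": {"series": [[-0.15, 0, 0, 0, 0, 0], [-0.4, 0, 0, 0, 0, 0], [-0.7, 0, 0, 0, 0, 0], [-1, 0, 0, 0, 0, 0], [-1, 0, 0, 0, 0, 0], [-1, 0, 0, 0, 0, 0]]}}

```text
clock: 23.3
ee_pos: [0.5133, -0.2526, 0.0777]
tool_rot: [[-0.177, 0.982, 0.062], [0.926, 0.187, -0.328], [-0.333, -0.001, -0.943]]
wrist_force: [0.3, 0.4, -0.0]
opening: 0.0883
```

Call:
{"op": "move_arm", "data": {"series": [[-0.4, 0, -0.1, 0, 0, 0], [-0.7, 0, -0.4, 0, 0, 0], [-0.7, 0, -0.7, 0, 0, 0], [-0.7, 0, -0.7, 0, 0, 0], [-0.7, 0, -0.7, 0, 0, 0]]}}

```text
clock: 23.72
ee_pos: [0.5214, -0.2924, 0.1679]
tool_rot: [[-0.179, 0.982, 0.062], [0.926, 0.189, -0.327], [-0.333, -0.001, -0.943]]
wrist_force: [0.5, 0.7, -0.6]
opening: 0.0879
```

```bash
python3 log.py;  python3 - <<'E'
from h import *
for n in ("wrist","top","scene"):
    w=manip.snapshot(n);cv2.imwrite(f"pics/{n}17.png",cv2.convertScaleAbs(w[:,:,::-1],alpha=1.6))
E
```

```text
23.72 [-0.836  0.819  1.35   0.589  2.07  -1.061] [ 0.5214 -0.2924  0.1679] [ 0.5  0.7 -0.6] [-0.44 -0.14 -0.01] 0.0879
[[-0.179  0.982  0.062]
 [ 0.926  0.189 -0.327]
 [-0.333 -0.001 -0.943]]
```

View pics/wrist17.png

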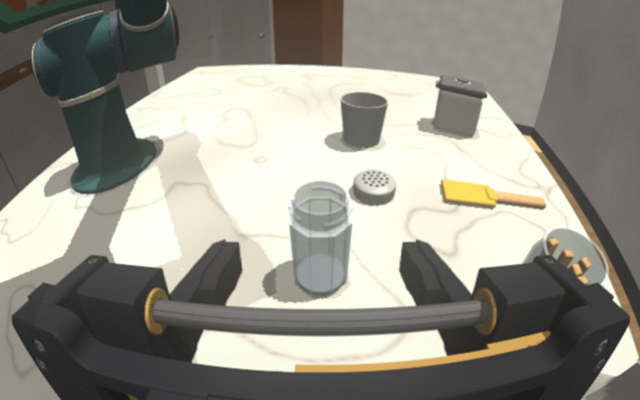

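View pics/top17.png

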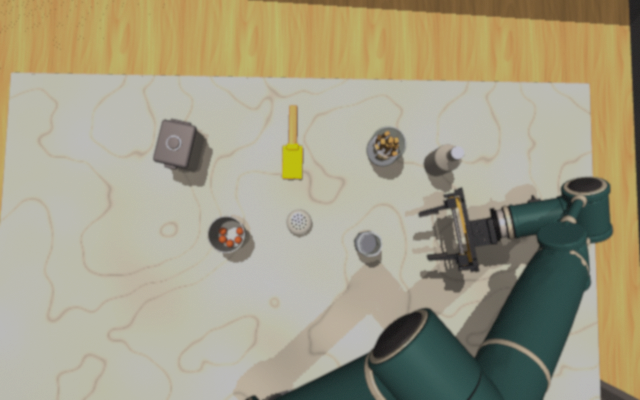

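View pics/scene17.png

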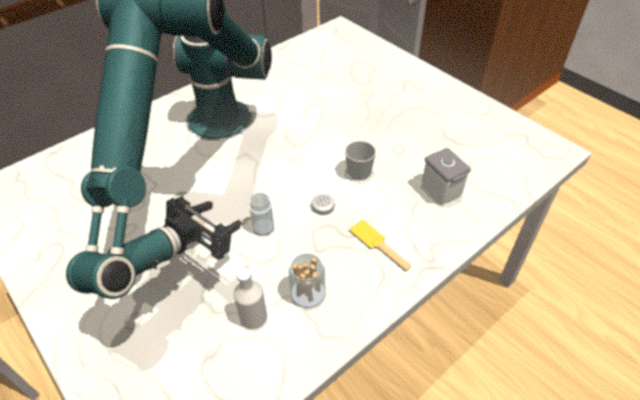

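The final views agree:
- The shaker is upright and empty at top (368,243).
- The cap lies flat at (298,222).
- All five balls are in the standing cup at (230,236).
- The bystanders are at their starting pixels, and the gripper is clear.

I'm handing it in.

```bash
python3 -c "
from station import manip
print(manip.sign_off())"
```

```text
the job is handed in; nothing more can be done
None
```

The job is done and handed in at about 24 s of the 69 s allowed; the sign-off gave no verdict.

**What I did:**
- I unscrewed the cap with one 70° counter-clockwise turn. A test lift read only −0.2 N at the wrist and the shaker stayed put, so it came free.
- I laid the cap flat at about (0.55, 0.00).
- I gripped the shaker's flats from the side and tipped it to about 120° over the cup.
- I set the empty shaker back at its old spot with about 5 N of contact, then released it and backed the gripper away.

**Last checks:**
- The top view after pouring showed all five balls in the cup, and the wrist view showed the shaker empty.
- The final wrist, top and scene pictures showed the shaker upright, the cap flat, the cup standing and the gripper clear.
- By eye, the bystanders were at their starting pixels.
- No check failed. The only disagreements were 1–3 mm between camera views of the shaker and cup, and a few mm of arm lag before settling. My first rough by-eye reading of the cup in the wrist view was also about 17 mm off in y. I dropped it after a later wrist picture agreed with the other two cameras.

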